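# Refit the crank pulley of the bench labeller

## Task

The belt pulley on the hand-cranked labeller slips on its shaft: the setscrew in the top of its hub is loose, and the red T-handle hex key has been left standing in it. Turn the crank until the flat on the shaft faces straight up at the setscrew, then tighten the setscrew clockwise with the key until it comes to its stop. Pull the key out, stand it in the empty hole of the wooden key stand and let go, leaving the crank where it is and everything else undisturbed.

Things in the scene. Friction and masses are not known exactly. Their poses are not given: they have to be found in the camera images.
- labeller: hand-cranked bench labeller fixed to the table: grey base 245 x 365 mm, blue bearing plates, two rubber rollers, label roll, fixed aluminium pulley hub (60 mm). Origin on the table below the setscrew; y along the crank shaft towards the crank, x away from the robot at yaw 0. Shaft axis over the origin, 100 mm high. Plates: 132 mm high at y = +75 mm, 122 mm at y = -70 and -250 mm
- crank (a joint): crank and shaft angle, rad: 0 when the flat faces straight up at the setscrew; the crank arm then also points straight up (flat and arm are on the same side of the shaft); positive as the arm leans to the labeller's -x (robot's side). Starts at 0.65 to 1.55, stops at -2 and 2. About 4 N at the knob turns it; it stays where it is left, whatever the setscrew does
- crank_grip (a point): middle of the black crank knob, on its axis: round, 26 mm diameter, 74 mm long, parallel to the shaft, spinning freely on its pin. It is at y = +147 mm in the labeller's frame and moves on a 60 mm radius arc about the shaft axis. The arm is 50 mm from it, towards the labeller. Pinch it from above with a finger on either side (along the labeller's x)
- shaft_flat (a point): middle of the bright milled flat on the dark 30 mm shaft, between the hub and the blue plate (y = +25 to +70 mm in the labeller's frame), 20 mm wide; its z axis is the outward normal of the flat.
- setscrew (a joint): angle of the setscrew, rad, positive clockwise seen from above: starts between 0 and 0.08 (loose), stops hard at 1.2 (tight). It turns against a friction of 0.12 N m and stays where it is left. A key wound hard against the stop may hold a little in the socket: ease it back a few degrees, within its play, before pulling it straight up
- screw_mouth (a point): centre of the mouth of the setscrew's hexagon socket, 150 mm above the table, axis vertical; dark round head 25 mm in diameter, standing 20 mm proud of the hub; the socket is 12.6 mm across flats and 18 mm deep.
- hex_key: T-handle hex key, loose, 0.13 to 0.21 kg: hexagon steel stem 12 mm across flats, 115 mm long, under a red handle bar 90 mm long, 18 mm thick, 24 mm high. Origin at the centre of the tip; z up the stem, x along the bar. It starts standing 18 mm deep in the setscrew's socket, leaning up to 2 degrees, with about 5 degrees of turning play either way
- key_handle (a point): middle of the red handle bar of the hex key, 126 mm from the tip on the stem's line; the place to pinch it, across its 18 mm thickness (the key's y).
- key_stand: wooden block 70 x 150 mm, 62 mm high, fixed to the table: an empty hole at y = +42 mm and two smaller red T-handle keys (fixed, handles along the stand's x, tops under 120 mm above the table) at y = -14 and -52 mm. Origin at the centre of its underside, y along the row of holes
- stand_hole (a point): centre of the mouth of the stand's empty hole, 62 mm above the table: round, 24 mm in diameter, chamfered, 54 mm deep, vertical. The key stands in it on its tip, leaning up to 10 degrees, either way round.
- roller_tube: clear plastic tube bottle, 50 mm in diameter and 150 mm long, lying loose on the labeller's two rollers; leave alone. Origin at its middle, on its axis.
- tube_a: clear tube bottle with a green label, 50 mm in diameter, 150 mm tall, standing loose on the table; leave alone. Origin at the centre of its base.
- tube_b: clear tube bottle without label, 50 mm in diameter, 150 mm tall, standing loose on the table; leave alone. Origin at the centre of its base.
- tape_roll: roll of brown packing tape, 100 mm in diameter, 48 mm high, lying loose; leave alone. Origin at the centre of its underside.
- small_carton: small closed cardboard carton, 130 x 100 x 70 mm, loose; leave alone. Origin at the centre of its underside.
- screwdriver: yellow-handled screwdriver, 200 mm long, lying loose; leave alone. Origin on the table at its middle.
Not all that is in view belongs to the job. There is more than one size of the hex_key; the one meant has the size given above.

How it is judged:
By the outcome, as a careful person would: the job done as asked, in the order asked, and still so for the second after the job is handed in, with the robot touching nothing.
It also fails if it takes over 61 s, if anything falls off the work surface, if the arm or the gripper's body presses on something with over 40 N, if the wrist force passes 120 N, or if a joint passes its speed limit or range.

## Robot

A 6-joint arm with a two-finger parallel gripper is mounted at the origin on the work surface. World frame = base frame: x ahead of the robot, y to its left, z up, the work surface at z = 0. Lengths are in m, angles in degrees, forces in N, time in s.
With the tool pointing down it reaches from about 0.4 to 0.825 m from the base axis. Payload 7 kg.
Tool frame: the origin (TCP) lies midway between the tips of the shut fingers; the grasp point (between the pads) lies 19 mm behind it; z points along the fingers, y is the line along which they close (so a half turn about z gives the same grasp; the last joint's range is limited). The gripper opens to 88 mm and grips with 3 to 60 N. Pads are 19 mm wide; open, the fingers measure 130 mm over their backs; the gripper's body (78 mm by 193 mm) begins 47 mm behind the grasp point.
Start: joints at [84.001, 20.546, 0.682, 0, -70.136, -16.507], TCP at [0.258, 0.624, 0.227] pointing down, gripper open.
Joint ranges: [-176.03, 176.03], [-82.01, 121.73], [-58.28, 71.71], [-173.87, 95.51], [-174.79, -0.11], [-173.66, 173.66]. Speed limits (degrees/s): [136.94, 136.94, 172.46, 180, 180, 180].

## Interface

Orientations are given as [roll, pitch, yaw] about the fixed x, y, z axes, in that order (R = Rz(yaw) Ry(pitch) Rx(roll)).
In Python, from plant import r gives the robot as it stands. The module is installed in compiled form; this text tells all that it offers.
- The arm moves only by the tool play_rows, never from a script. Its argument "rows" is a list of rows, each an object with "slide": the shift along the tool's x, y, z as a fraction of full scale, a list of three; "delta_rot": the turn, a rotation vector about the tool's x, y, z as a fraction of full scale, a list of three; "fingers": the opening, from -1 (shut) to 1 (fully open). In form: [{"slide": [x, y, z], "delta_rot": [rx, ry, rz], "fingers": fingers}, ...]. A call has 1 to 8 rows; each row shifts and turns the commanded pose from where the row before left it, along the tool's axes as they then stand; what a row does not reach is not made up. Full scale, the value 1, is 0.15 m for a shift and 0.08 rad for a turn. A row lasts 1/8 s, in which the tool goes at most 62.5 mm and 10.7 degrees, less where a joint would pass 70% of its speed; a pose out of reach is approached as far as the arm can. A call with a number of a shift or a turn outside -1 to 1 is refused whole. A call with a gripper value outside its range is refused whole. The fingers move at their own pace and stop on an object; "squeeze" is the grip in N (left out, the last holds). Time passes only in rows, so rows that do not move let the fingers close. It gives the time, the measured TCP pose, the force, the opening and the grip force at its end, in the units of the state.
- r.get_state(): the state, without advancing time (a new reading comes with each control period).
- r.capture(name): name is "side" or "top" or "wrist"; returns a dict with "image" (480x640x3 uint8, blue, green, red), "fx", "fy", "cx", "cy" (pixels), "R" (3x3) and "t" (3): a world point X has camera coordinates R X + t; the wrist camera has in their place "T_tool_cam" (4x4, takes a point from camera to tool coordinates, whose origin is the TCP and whose axes are the flange's). Camera axes: x right, y down, z forward; pixel columns grow to the right and rows downward; lengths in m; the calibration is good to about 2 mm. A picture is of the moment at which its call begins: read the wrist's pose just before it. There is no depth.
- r.close_job(): hands the job in; it is judged then, once.
The state is a dict: "time_s": time; "joints": joint angles; "qd": joint speeds; "joint_torque": joint torques, N m; "tcp_pos": TCP position; "eef_rot": TCP orientation; "contact_force": force on the tool from outside, world axes, zero at the start; "moment": the same for the moment, N m; "gripper_width": finger opening in m; "gripper_force": force on a finger pad.
Only numpy, scipy, OpenCV 4.12 (cv2) and the standard library are available. Lean on these libraries where they do the work, as an engineer would, in place of code of your own. Each camera call takes 0.05 s, during which the arm holds its last target. There are 200 camera calls.

## Working session

There is one attempt and no reset: what is moved stays moved. The work goes in short steps, Python scripts to look and compute and a tool call to move; the robot and the scene stay as the last step left them, time stands still between calls to the robot, and variables do not carry over. Pictures are saved under pics/ and viewed, at most 10 in all, crops included, and the job is handed in when it is done.

Besides the shell and the picture viewer there is one more tool, called by a JSON object that holds its "op" and its "data". play_rows: Moves the arm, as the interface text tells. Shift numbers are shares of 0.15 m and turn numbers shares of 0.08 rad, none past 1 either way. Its arguments: {"type":"object","properties":{"rows":{"type":"array"},"squeeze":{"type":"number"}},"required":["rows"]}

```bash
mkdir -p pics; cat > h.py <<'E'
import numpy as np, cv2, json
from scipy.spatial.transform import Rotation as Ro
from plant import r
def snap(n,f):
    s=r.get_state(); c=r.capture(n); cv2.imwrite('pics/'+f+'.png',c['image'])
    if 'T_tool_cam' in c:
        T=np.eye(4); T[:3,:3]=Ro.from_euler('xyz',s['eef_rot'],degrees=True).as_matrix(); T[:3,3]=s['tcp_pos']
        M=np.linalg.inv(T@np.array(c['T_tool_cam'])); c['R']=M[:3,:3]; c['t']=M[:3,3]
    d={k:np.array(c[k]).tolist() for k in ['fx','fy','cx','cy','R','t']}
    json.dump(d,open('pics/'+f+'.json','w')); return c
def ld(f): return json.load(open('pics/'+f+'.json'))
def ray(f,u,v):
    c=ld(f);R=np.array(c['R']);t=np.array(c['t'])
    return -R.T@t, R.T@np.array([(u-c['cx'])/c['fx'],(v-c['cy'])/c['fy'],1])
def atz(f,u,v,z):
    o,d=ray(f,u,v); return o+d*(z-o[2])/d[2]
def tri(a,b):
    A=[];y=[]
    for q in (a,b):
        o,d=ray(*q); d=d/np.linalg.norm(d); P=np.eye(3)-np.outer(d,d); A.append(P); y.append(P@o)
    return np.linalg.lstsq(np.vstack(A),np.hstack(y),rcond=None)[0]
def proj(f,X):
    c=ld(f);p=np.array(c['R'])@np.array(X)+np.array(c['t']); return [c['fx']*p[0]/p[2]+c['cx'],c['fy']*p[1]/p[2]+c['cy']]
def st():
    s=r.get_state(); print({k:np.round(s[k],4).tolist() for k in ['time_s','joints','tcp_pos','eef_rot','contact_force','moment','gripper_width','gripper_force']})
E
python3 -c "
from h import *
for n in ['side','top','wrist']: snap(n,n+'0')
st()"
```

```text
{'time_s': 0.15, 'joints': [84.0003, 20.5814, 0.6431, -0.0133, -70.1359, -16.5074], 'tcp_pos': [0.2583, 0.6232, 0.2258], 'eef_rot': [179.9253, -0.0091, -22.5116], 'contact_force': [-0.119, 0.4467, 0.2379], 'moment': [-0.0058, 0.0095, -0.0268], 'gripper_width': 0.0874, 'gripper_force': 0.0}
```

View pics/side0.png

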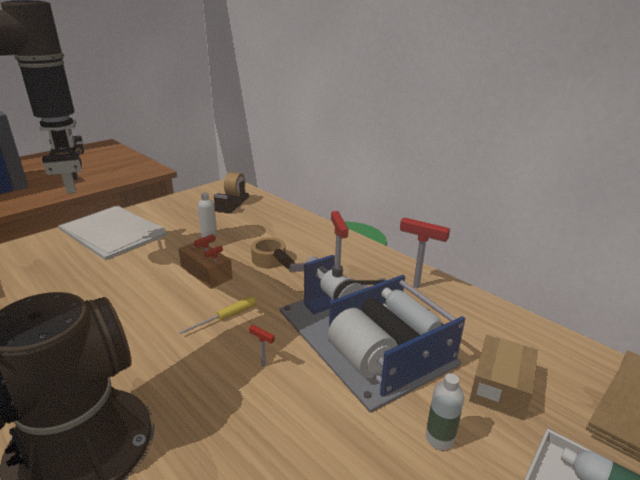

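View pics/top0.png

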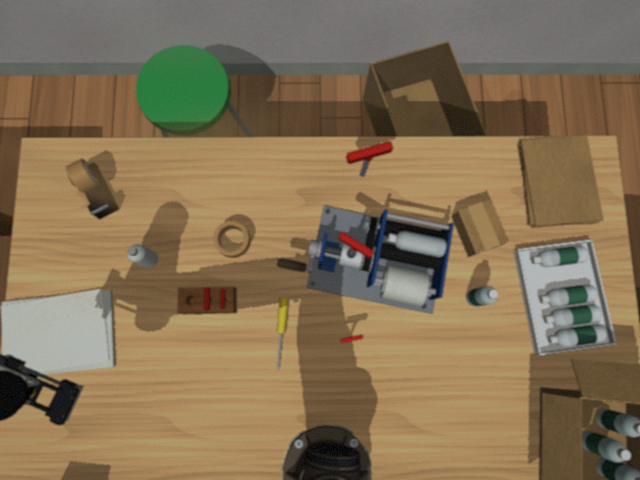

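Side view: the target key stands in the hub (340,225). Other red T-handles are a larger one at (424,230), a small one at (262,335) and two in the stand at (205,241) and (213,251). In the top view the target is at (356,245), the others at (370,152), (351,339), (207,299) and (222,299). The crank knob is at side (285,259), top (292,265). The empty stand hole is at top (190,300). I'll check the choice in one close crop.

```bash
python3 -c "
from h import *
a=cv2.imread('pics/top0.png'); b=cv2.imread('pics/side0.png')
A=cv2.resize(a[195:325,265:465],(800,520)[:2] if 0 else (400,260),interpolation=3)
t1=cv2.resize(a[200:300,270:403],(400,300),interpolation=3); t2=cv2.resize(a[270:330,165:245],(400,300),interpolation=3)
s1=cv2.resize(b[200:300,265:398],(400,300),interpolation=3); s2=cv2.resize(b[220:295,170:270],(400,300),interpolation=3)
cv2.imwrite('pics/c0.png',np.vstack([np.hstack([t1,t2]),np.hstack([s1,s2])]))
print('handle',tri(('side0',340,224),('top0',357,244)))
print('big',tri(('side0',424,230),('top0',370,152)))
print('knob',tri(('side0',285,260),('top0',292,265)))
print('base corners',[atz('top0',*p,0.012).round(3).tolist() for p in [(322,207),(307,286),(437,312)]])
print('stand',[atz('top0',*p,0.062).round(3).tolist() for p in [(178,289),(236,288),(236,313),(178,313),(190,300)]])
"
```

```text
handle [ 0.56904639 -0.07275867  0.25825956]
big [ 0.82964009 -0.12178458  0.1704683 ]
knob [0.54301925 0.08415244 0.10978608]
base corners [[0.724, 0.001, 0.012], [0.494, 0.047, 0.012], [0.417, -0.319, 0.012]]
stand [[0.485, 0.396, 0.062], [0.486, 0.24, 0.062], [0.419, 0.239, 0.062], [0.42, 0.394, 0.062], [0.455, 0.363, 0.062]]
```

View pics/c0.png

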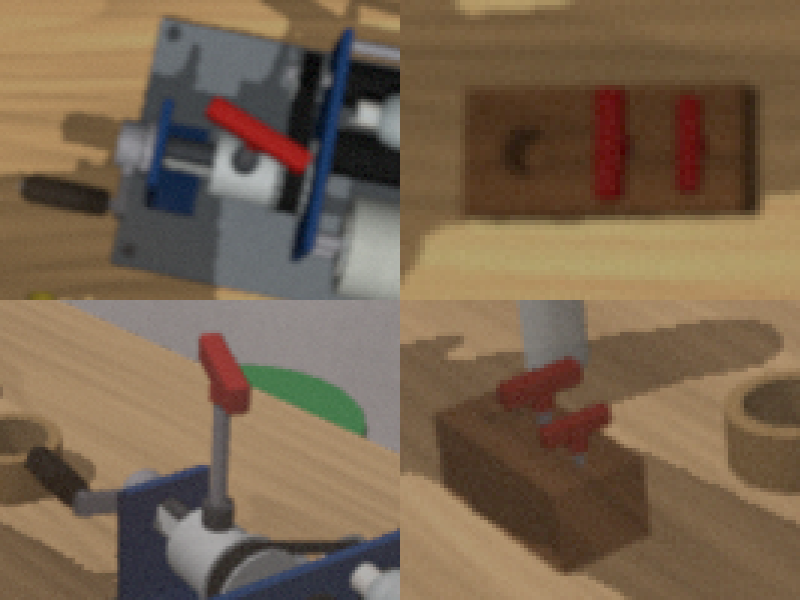

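The handle triangulates to z = 0.258, as it must (0.132 + 0.126), so the hub key is the right one. The flat on the shaft isn't facing up yet. Next I work out a reach to above the knob.

```bash
cat >> h.py <<'E'
def plan(tgt,yaw,n,tilt=True,p0=None,y0=None):
    s=r.get_state(); p=np.array(p0 if p0 is not None else s['tcp_pos']); e=s['eef_rot']
    y=e[2] if y0 is None else y0; dy=(yaw-y+180)%360-180; d=(np.array(tgt)-p)/n
    for i in range(n):
        a=np.radians(y+dy*i/n); X=np.array([np.cos(a),np.sin(a),0]); Y=np.array([np.sin(a),-np.cos(a),0])
        print(i,[round(float(v),3) for v in (d@X/.15,d@Y/.15,-d[2]/.15)],'rz',round(-np.radians(dy)/n/.08,3))
E
python3 -c "
from h import *
plan([.543,.084,.236],-101.6,18)"
```

```text
0 [0.174, 0.144, -0.004] rz 0.959
1 [0.184, 0.13, -0.004] rz 0.959
2 [0.194, 0.116, -0.004] rz 0.959
3 [0.202, 0.101, -0.004] rz 0.959
4 [0.209, 0.085, -0.004] rz 0.959
5 [0.215, 0.069, -0.004] rz 0.959
6 [0.22, 0.052, -0.004] rz 0.959
7 [0.223, 0.035, -0.004] rz 0.959
8 [0.225, 0.018, -0.004] rz 0.959
9 [0.226, 0.0, -0.004] rz 0.959
10 [0.225, -0.017, -0.004] rz 0.959
11 [0.223, -0.034, -0.004] rz 0.959
12 [0.22, -0.051, -0.004] rz 0.959
13 [0.215, -0.068, -0.004] rz 0.959
14 [0.21, -0.084, -0.004] rz 0.959
15 [0.203, -0.1, -0.004] rz 0.959
16 [0.194, -0.115, -0.004] rz 0.959
17 [0.185, -0.13, -0.004] rz 0.959
```

{"op": "play_rows", "data": {"rows": [{"slide": [0.174, 0.144, -0.004], "delta_rot": [0, 0, 0.96], "fingers": 1}, {"slide": [0.184, 0.13, -0.004], "delta_rot": [0, 0, 0.96], "fingers": 1}, {"slide": [0.194, 0.116, -0.004], "delta_rot": [0, 0, 0.96], "fingers": 1}, {"slide": [0.202, 0.101, -0.004], "delta_rot": [0, 0, 0.96], "fingers": 1}, {"slide": [0.209, 0.085, -0.004], "delta_rot": [0, 0, 0.96], "fingers": 1}, {"slide": [0.215, 0.069, -0.004], "delta_rot": [0, 0, 0.96], "fingers": 1}, {"slide": [0.22, 0.052, -0.004], "delta_rot": [0, 0, 0.96], "fingers": 1}, {"slide": [0.223, 0.035, -0.004], "delta_rot": [0, 0, 0.96], "fingers": 1}]}}

```text
time_s: 1.15
tcp_pos: [0.385, 0.3827, 0.2313]
eef_rot: [180.0, -0.0, -57.8]
contact_force: [0.1, 0.2, 0.4]
gripper_width: 0.0875
gripper_force: 0.0
```

{"op": "play_rows", "data": {"rows": [{"slide": [0.225, 0.018, -0.004], "delta_rot": [0, 0, 0.96], "fingers": 1}, {"slide": [0.226, 0, -0.004], "delta_rot": [0, 0, 0.96], "fingers": 1}, {"slide": [0.225, -0.017, -0.004], "delta_rot": [0, 0, 0.96], "fingers": 1}, {"slide": [0.223, -0.034, -0.004], "delta_rot": [0, 0, 0.96], "fingers": 1}, {"slide": [0.22, -0.051, -0.004], "delta_rot": [0, 0, 0.96], "fingers": 1}, {"slide": [0.215, -0.068, -0.004], "delta_rot": [0, 0, 0.96], "fingers": 1}, {"slide": [0.21, -0.084, -0.004], "delta_rot": [0, 0, 0.96], "fingers": 1}, {"slide": [0.203, -0.1, -0.004], "delta_rot": [0, 0, 0.96], "fingers": 1}]}}

```text
time_s: 2.15
tcp_pos: [0.5112, 0.143, 0.2361]
eef_rot: [180.0, -0.0, -93.1]
contact_force: [-0.1, 0.2, -0.1]
gripper_width: 0.0875
gripper_force: 0.0
```

{"op": "play_rows", "data": {"rows": [{"slide": [0.194, -0.115, -0.004], "delta_rot": [0, 0, 0.96], "fingers": 1}, {"slide": [0.185, -0.13, -0.004], "delta_rot": [0, 0, 0.96], "fingers": 1}, {"slide": [0, 0, 0], "delta_rot": [0, 0, 0], "fingers": 1}]}}

```text
time_s: 2.52
tcp_pos: [0.543, 0.0824, 0.2369]
eef_rot: [180.0, -0.0, -101.9]
contact_force: [0.0, 0.4, -0.8]
gripper_width: 0.0875
gripper_force: 0.0
```

```bash
python3 -c "
from h import *
st(); snap('wrist','w1')"
```

```text
{'time_s': 2.525, 'joints': [29.0755, 8.3443, -14.3775, 0.003, -67.3303, -40.9816], 'tcp_pos': [0.543, 0.0824, 0.2369], 'eef_rot': [179.9625, -0.0363, -101.9049], 'contact_force': [0.0043, 0.3608, -0.7738], 'moment': [0.0756, -0.0546, -0.0026], 'gripper_width': 0.0875, 'gripper_force': 0.0}
```

View pics/w1.png

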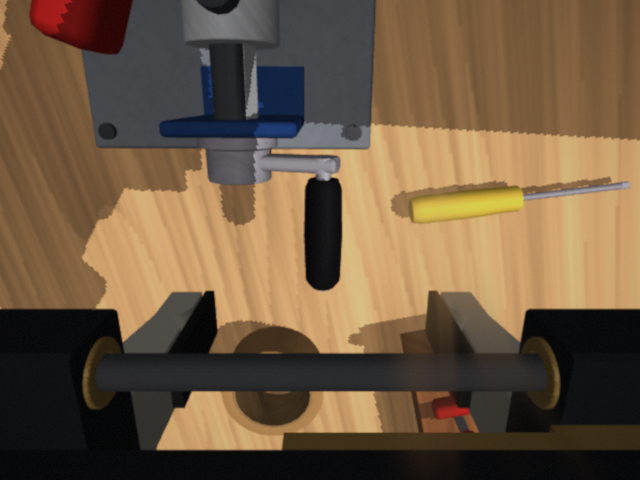

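The wrist view shows the knob at (322,178)–(322,290) with its arm to the right. The base edge is level in the picture, with bolts at (107,131) and (352,131). The shaft runs at column 228.

```bash
python3 -c "
from h import *
for z in (.1,.11,.12): print(z,atz('w1',322.5,180,z).round(4),atz('w1',322.5,289,z).round(4))
a=atz('w1',107,131,.012);b=atz('w1',352,131,.012);print(a,b,np.degrees(np.arctan2(*(a-b)[1::-1])))
print('shaft',atz('w1',228,60,.115),atz('w1',229,100,.115), 'collar', atz('w1',238,180,.1))
print('headmouth', atz('w1',217,-5,.15))
"
```

```text
0.1 [0.5356 0.0524 0.1   ] [0.5528 0.1344 0.1   ]
0.11 [0.5352 0.0505 0.11  ] [0.5518 0.1299 0.11  ]
0.12 [0.5349 0.0487 0.12  ] [0.5509 0.1253 0.12  ]
[ 0.71497467 -0.01329856  0.012     ] [0.50415598 0.03114998 0.012     ] -11.905743630258371
shaft [ 0.57648299 -0.03480357  0.115     ] [ 0.58222124 -0.01218071  0.115     ] collar [0.59359432 0.04011556 0.1       ]
headmouth [ 0.56724872 -0.06157872  0.15      ]
```

{"op": "play_rows", "data": {"rows": [{"slide": [-0.05, 0.01, 0.247], "delta_rot": [0, 0, 0], "fingers": 1}, {"slide": [0, 0, 0.247], "delta_rot": [0, 0, 0], "fingers": 1}, {"slide": [0, 0, 0.247], "delta_rot": [0, 0, 0], "fingers": 0.3}, {"slide": [0, 0, 0.247], "delta_rot": [0, 0, 0], "fingers": -0.2}, {"slide": [0, 0, 0], "delta_rot": [0, 0, 0], "fingers": -1}, {"slide": [0, 0, 0], "delta_rot": [0, 0, 0], "fingers": -1}, {"slide": [0, 0, 0], "delta_rot": [0, 0, 0], "fingers": -1}, {"slide": [0, 0, 0], "delta_rot": [0, 0, 0], "fingers": -1}], "squeeze": 15}}

```text
time_s: 3.58
tcp_pos: [0.5432, 0.0921, 0.0904]
eef_rot: [-179.9, 0.1, -101.7]
contact_force: [-0.1, 0.3, -0.3]
gripper_width: 0.0333
gripper_force: 0.0
```

{"op": "play_rows", "data": {"rows": [{"slide": [0, 0, 0], "delta_rot": [0, 0, 0], "fingers": -1}, {"slide": [0, 0, 0], "delta_rot": [0, 0, 0], "fingers": -1}, {"slide": [0, 0, 0], "delta_rot": [0, 0, 0], "fingers": -1}], "squeeze": 20}}

```text
time_s: 3.95
tcp_pos: [0.5436, 0.092, 0.0899]
eef_rot: [-179.9, 0.0, -101.7]
contact_force: [3.9, -1.1, 3.0]
gripper_width: 0.0255
gripper_force: 20.0
```

{"op": "play_rows", "data": {"rows": [{"slide": [0, -0.011, -0.051], "delta_rot": [0, 0, 0], "fingers": -1}, {"slide": [0, -0.018, -0.049], "delta_rot": [0, 0, 0], "fingers": -1}, {"slide": [0, -0.024, -0.046], "delta_rot": [0, 0, 0], "fingers": -1}, {"slide": [0, -0.03, -0.043], "delta_rot": [0, 0, 0], "fingers": -1}, {"slide": [0, 0, 0], "delta_rot": [0, 0, 0], "fingers": -1}]}}

```text
time_s: 4.58
tcp_pos: [0.5567, 0.0891, 0.1166]
eef_rot: [-179.9, 0.0, -101.7]
contact_force: [14.9, -4.7, -12.7]
gripper_width: 0.0254
gripper_force: 20.0
```

{"op": "play_rows", "data": {"rows": [{"slide": [0, -0.035, -0.038], "delta_rot": [0, 0, 0], "fingers": -1}, {"slide": [0, -0.04, -0.034], "delta_rot": [0, 0, 0], "fingers": -1}, {"slide": [0, -0.043, -0.028], "delta_rot": [0, 0, 0], "fingers": -1}, {"slide": [0, -0.047, -0.022], "delta_rot": [0, 0, 0], "fingers": -1}, {"slide": [0, 0, 0], "delta_rot": [0, 0, 0], "fingers": -1}]}}

```text
time_s: 5.2
tcp_pos: [0.5776, 0.0844, 0.1324]
eef_rot: [179.7, -0.0, -101.8]
contact_force: [6.6, 1.0, -17.5]
gripper_width: 0.0251
gripper_force: 20.0
```

{"op": "play_rows", "data": {"rows": [{"slide": [0, -0.05, 0], "delta_rot": [0, 0, 0], "fingers": -1}, {"slide": [0, -0.05, 0], "delta_rot": [0, 0, 0], "fingers": -1}, {"slide": [0, -0.05, 0], "delta_rot": [0, 0, 0], "fingers": -1}, {"slide": [0, 0, 0], "delta_rot": [0, 0, 0], "fingers": -1}, {"slide": [0, 0, 0], "delta_rot": [0, 0, 0], "fingers": -1}]}}

```text
time_s: 5.82
tcp_pos: [0.601, 0.0795, 0.1364]
eef_rot: [180.0, -0.0, -101.7]
contact_force: [-2.5, 0.2, 5.0]
gripper_width: 0.0253
gripper_force: 20.0
```

```bash
python3 -c "
from h import *
st(); snap('wrist','w2')"
```

```text
{'time_s': 5.825, 'joints': [25.987, 18.2534, -15.2234, 0.0036, -56.536, -37.7008], 'tcp_pos': [0.601, 0.0795, 0.1364], 'eef_rot': [179.9917, -0.0102, -101.7119], 'contact_force': [-2.5262, 0.1894, 5.0369], 'moment': [-0.0678, 0.3778, -0.1685], 'gripper_width': 0.0253, 'gripper_force': 20.0309}
```

View pics/w2.png

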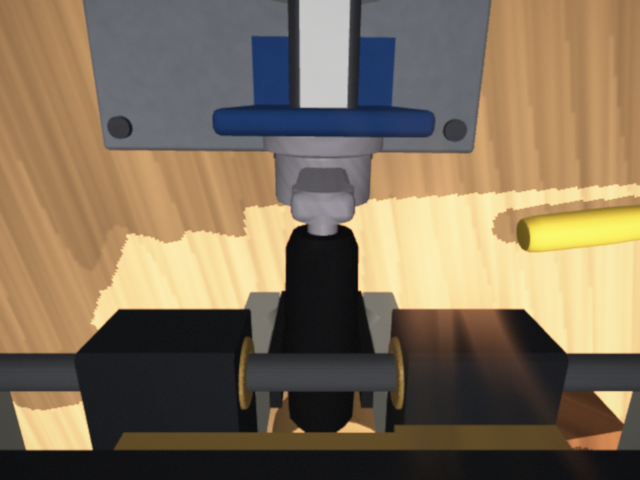

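The flat faces the camera centred on the shaft: dark margins at columns 289–299 and 352–360, crank arm at 322, in line with the shaft. The circle fit gives an angle of about 0. I'll release and rise.

{"op": "play_rows", "data": {"rows": [{"slide": [0, 0, 0], "delta_rot": [0, 0, 0], "fingers": -0.2}, {"slide": [0, 0, 0], "delta_rot": [0, 0, 0], "fingers": 0}, {"slide": [0, 0, 0], "delta_rot": [0, 0, 0], "fingers": 0}, {"slide": [0, 0, -0.15], "delta_rot": [0, 0, 0], "fingers": 0}, {"slide": [0, 0, -0.35], "delta_rot": [0, 0, 0], "fingers": 0.4}, {"slide": [0, 0, -0.35], "delta_rot": [0, 0, 0.5], "fingers": 1}, {"slide": [0, 0, -0.35], "delta_rot": [0, 0, 1], "fingers": 1}]}}

```text
time_s: 6.75
tcp_pos: [0.6007, 0.0796, 0.3174]
eef_rot: [180.0, -0.0, -108.7]
contact_force: [0.5, 0.1, -0.5]
gripper_width: 0.0684
gripper_force: 0.0
```

```bash
python3 -c "
from h import *
st()
for f,(x0,y0,x1,y1) in {'side0':(325,205,355,242),'top0':(330,225,380,265)}.items():
    b=cv2.imread('pics/'+f+'.png').astype(int); m=np.zeros(b.shape[:2],bool)
    m[y0:y1,x0:x1]=((b[...,2]>90)&(b[...,2]>2*b[...,1]))[y0:y1,x0:x1]
    v,u=np.nonzero(m); c=(u.mean(),v.mean()); w,V=np.linalg.eigh(np.cov(u,v)); print(f,c,len(u),V[:,1],np.sqrt(w))
    if f=='side0': cs=c
    else:
        ct=c; d=V[:,1]*20
P=tri(('side0',*cs),('top0',*ct));print(P)
a=atz('top0',ct[0]-d[0],ct[1]-d[1],.268);b=atz('top0',ct[0]+d[0],ct[1]+d[1],.268);print('bar deg',np.degrees(np.arctan2(*(b-a)[1::-1])))
print('top at .265',atz('top0',*ct,.265))
plan([*P[:2],.33],-122.3,8)
"
```

```text
{'time_s': 6.75, 'joints': [25.9952, 11.5732, 0.0368, -0.0035, -78.4803, -44.6951], 'tcp_pos': [0.6007, 0.0796, 0.3174], 'eef_rot': [179.9857, -0.0094, -108.7007], 'contact_force': [0.5151, 0.0629, -0.5331], 'moment': [0.1434, -0.2432, 0.0128], 'gripper_width': 0.0684, 'gripper_force': 0.0}
side0 (np.float64(338.82278481012656), np.float64(224.1012658227848)) 237 [0.37551641 0.92681574] [2.8228832  7.00530083]
top0 (np.float64(355.4376996805112), np.float64(244.46006389776358)) 313 [-0.85216536 -0.52327259] [ 2.42010755 10.71085998]
[ 0.56849532 -0.06942643  0.2569059 ]
bar deg 57.284650209748484
top at .265 [ 0.56655063 -0.06819635  0.265     ]
0 [0.126, -0.014, -0.01] rz 0.371
1 [0.126, -0.018, -0.01] rz 0.371
2 [0.125, -0.022, -0.01] rz 0.371
3 [0.124, -0.026, -0.01] rz 0.371
4 [0.124, -0.029, -0.01] rz 0.371
5 [0.123, -0.033, -0.01] rz 0.371
6 [0.122, -0.036, -0.01] rz 0.371
7 [0.121, -0.04, -0.01] rz 0.371
```

{"op": "play_rows", "data": {"rows": [{"slide": [0.126, -0.014, -0.04], "delta_rot": [0, 0, 0.38], "fingers": 1}, {"slide": [0.126, -0.018, -0.04], "delta_rot": [0, 0, 0.38], "fingers": 1}, {"slide": [0.125, -0.022, -0.04], "delta_rot": [0, 0, 0.38], "fingers": 1}, {"slide": [0.124, -0.026, -0.04], "delta_rot": [0, 0, 0.38], "fingers": 1}, {"slide": [0.124, -0.029, -0.04], "delta_rot": [0, 0, 0.38], "fingers": 1}, {"slide": [0.123, -0.033, -0.04], "delta_rot": [0, 0, 0.38], "fingers": 1}, {"slide": [0.122, -0.036, -0.04], "delta_rot": [0, 0, 0.38], "fingers": 1}, {"slide": [0.121, -0.04, -0.04], "delta_rot": [0, 0, 0.38], "fingers": 1}]}}

```text
time_s: 7.75
tcp_pos: [0.5683, -0.0707, 0.3642]
eef_rot: [-180.0, 0.0, -122.6]
contact_force: [-0.1, -0.8, 0.2]
gripper_width: 0.0875
gripper_force: 0.0
```

{"op": "play_rows", "data": {"rows": [{"slide": [0, 0, 0], "delta_rot": [0, 0, 0], "fingers": 1}]}}

```text
time_s: 7.88
tcp_pos: [0.5685, -0.0709, 0.3646]
eef_rot: [-179.9, 0.0, -122.7]
contact_force: [0.6, 1.0, -0.0]
gripper_width: 0.088
gripper_force: 0.0
```

```bash
python3 -c "
from h import *
st(); snap('wrist','w3')"
```

```text
{'time_s': 7.875, 'joints': [12.4615, 7.5198, 1.0056, 0.0142, -83.4211, -45.121], 'tcp_pos': [0.5685, -0.0709, 0.3646], 'eef_rot': [-179.9444, 0.0359, -122.6579], 'contact_force': [0.6216, 1.0102, -0.0146], 'moment': [0.1557, -0.1029, 0.026], 'gripper_width': 0.088, 'gripper_force': 0.0}
```

View pics/w3.png

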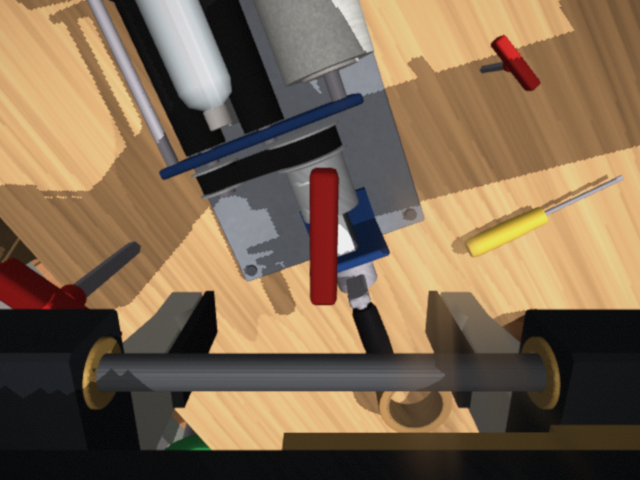

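The handle bar runs from (323,170) to (323,303), so it is parallel to the tool's x and nearly centred. The crank stands at top dead centre.

```bash
python3 -c "
from h import *
for v in (170,236.5,303): print(atz('w3',323.5,v,.27).round(4))
P=(atz('w3',323.5,170,.27)+atz('w3',323.5,303,.27))/2
plan([*P[:2],.240],-122.7,4)
"
```

```text
[ 0.5437 -0.1079  0.27  ]
[ 0.5662 -0.0727  0.27  ]
[ 0.591  -0.0337  0.27  ]
0 [0.002, 0.001, 0.207] rz 0.005
1 [0.002, 0.001, 0.207] rz 0.005
2 [0.002, 0.001, 0.207] rz 0.005
3 [0.002, 0.001, 0.207] rz 0.005
```

{"op": "play_rows", "data": {"rows": [{"slide": [0.004, 0.002, 0.207], "delta_rot": [0, 0, 0], "fingers": 0.6}, {"slide": [0.002, 0.001, 0.207], "delta_rot": [0, 0, 0], "fingers": 0.2}, {"slide": [0, 0, 0.207], "delta_rot": [0, 0, 0], "fingers": -0.1}, {"slide": [0, 0, 0.207], "delta_rot": [0, 0, 0], "fingers": -0.3}, {"slide": [0, 0, 0], "delta_rot": [0, 0, 0], "fingers": -1}, {"slide": [0, 0, 0], "delta_rot": [0, 0, 0], "fingers": -1}, {"slide": [0, 0, 0], "delta_rot": [0, 0, 0], "fingers": -1}, {"slide": [0, 0, 0], "delta_rot": [0, 0, 0], "fingers": -1}], "squeeze": 15}}

```text
time_s: 8.93
tcp_pos: [0.5681, -0.0698, 0.2409]
eef_rot: [-179.9, 0.1, -122.5]
contact_force: [-1.9, 0.3, 4.2]
gripper_width: 0.0179
gripper_force: 15.0
```

{"op": "play_rows", "data": {"rows": [{"slide": [0, 0, 0], "delta_rot": [0, 0, 0], "fingers": -1}, {"slide": [0, 0, 0], "delta_rot": [0, 0, 0], "fingers": -1}, {"slide": [0, 0, 0], "delta_rot": [0, 0, 0], "fingers": -1}, {"slide": [0, 0, 0], "delta_rot": [0, 0, 0], "fingers": -1}], "squeeze": 45}}

```text
time_s: 9.43
tcp_pos: [0.5682, -0.0698, 0.2409]
eef_rot: [-179.9, 0.1, -122.5]
contact_force: [-1.7, 1.4, 6.7]
gripper_width: 0.0179
gripper_force: 45.0
```

```bash
python3 -c "
from h import *
st()"
```

```text
{'time_s': 9.425, 'joints': [12.5816, 10.338, -11.4024, 0.011, -68.1523, -45.0925], 'tcp_pos': [0.5682, -0.0698, 0.2409], 'eef_rot': [-179.917, 0.0688, -122.5067], 'contact_force': [-1.6509, 1.3871, 6.7149], 'moment': [0.875, 0.7067, 0.0081], 'gripper_width': 0.0179, 'gripper_force': 44.9898}
```

{"op": "play_rows", "data": {"rows": [{"slide": [0, 0, 0], "delta_rot": [0, 0, 0.6], "fingers": -1}, {"slide": [0, 0, 0], "delta_rot": [0, 0, 0.8], "fingers": -1}, {"slide": [0, 0, 0], "delta_rot": [0, 0, 0.8], "fingers": -1}, {"slide": [0, 0, 0], "delta_rot": [0, 0, 0.8], "fingers": -1}, {"slide": [0, 0, 0], "delta_rot": [0, 0, 0.8], "fingers": -1}, {"slide": [0, 0, 0], "delta_rot": [0, 0, 0], "fingers": -1}]}}

```text
time_s: 10.18
tcp_pos: [0.5679, -0.0696, 0.2409]
eef_rot: [-180.0, 0.1, -140.0]
contact_force: [-3.1, 2.2, 7.3]
gripper_width: 0.0178
gripper_force: 45.0
```

```bash
python3 -c "
from h import *
st()"
```

```text
{'time_s': 10.175, 'joints': [12.5942, 10.3311, -11.4034, -0.0124, -68.1791, -62.5576], 'tcp_pos': [0.5679, -0.0696, 0.2409], 'eef_rot': [-179.9704, 0.082, -139.9679], 'contact_force': [-3.1047, 2.2488, 7.275], 'moment': [1.3131, 1.1231, -0.0103], 'gripper_width': 0.0178, 'gripper_force': 44.9924}
```

{"op": "play_rows", "data": {"rows": [{"slide": [0, 0, 0], "delta_rot": [0, 0, 0.9], "fingers": -1}, {"slide": [0, 0, 0], "delta_rot": [0, 0, 0.9], "fingers": -1}, {"slide": [0, 0, 0], "delta_rot": [0, 0, 0.9], "fingers": -1}, {"slide": [0, 0, 0], "delta_rot": [0, 0, 0.9], "fingers": -1}, {"slide": [0, 0, 0], "delta_rot": [0, 0, 0.9], "fingers": -1}, {"slide": [0, 0, 0], "delta_rot": [0, 0, 0.9], "fingers": -1}, {"slide": [0, 0, 0], "delta_rot": [0, 0, 0.9], "fingers": -1}, {"slide": [0, 0, 0], "delta_rot": [0, 0, 0.9], "fingers": -1}]}}

```text
time_s: 11.18
tcp_pos: [0.5677, -0.0691, 0.2409]
eef_rot: [179.9, 0.1, -173.0]
contact_force: [-4.4, 5.8, 8.1]
gripper_width: 0.0173
gripper_force: 45.0
```

```bash
python3 -c "
from h import *
st()"
```

```text
{'time_s': 11.175, 'joints': [12.6153, 10.3189, -11.3991, -0.0617, -68.1963, -95.6379], 'tcp_pos': [0.5677, -0.0691, 0.2409], 'eef_rot': [179.9345, 0.0797, -173.0456], 'contact_force': [-4.4271, 5.7768, 8.0964], 'moment': [2.4022, 1.5473, 0.1349], 'gripper_width': 0.0173, 'gripper_force': 45.001}
```

{"op": "play_rows", "data": {"rows": [{"slide": [0.003, 0.006, 0], "delta_rot": [0, 0, 0.7], "fingers": -1}, {"slide": [0, 0, 0], "delta_rot": [0, 0, 0.7], "fingers": -1}, {"slide": [0, 0, 0], "delta_rot": [0, 0, 0.7], "fingers": -1}, {"slide": [0, 0, 0], "delta_rot": [0, 0, 0], "fingers": -1}]}}

```text
time_s: 11.68
tcp_pos: [0.5674, -0.0685, 0.2409]
eef_rot: [179.9, 0.1, 177.4]
contact_force: [-2.5, 3.9, 6.3]
gripper_width: 0.0175
gripper_force: 45.0
```

```bash
python3 -c "
from h import *
st()"
```

```text
{'time_s': 11.675, 'joints': [12.702, 10.2674, -11.4782, -0.0285, -68.1531, -105.279], 'tcp_pos': [0.5674, -0.0685, 0.2409], 'eef_rot': [179.9477, 0.0908, 177.4123], 'contact_force': [-2.508, 3.9266, 6.3451], 'moment': [1.6375, 1.0384, 0.1044], 'gripper_width': 0.0175, 'gripper_force': 44.993}
```

{"op": "play_rows", "data": {"rows": [{"slide": [0, 0, 0], "delta_rot": [0, 0, 0.6], "fingers": -1}, {"slide": [0, 0, 0], "delta_rot": [0, 0, 0.6], "fingers": -1}, {"slide": [0, 0, 0], "delta_rot": [0, 0, 0], "fingers": -1}]}}

```text
time_s: 12.05
tcp_pos: [0.5675, -0.0684, 0.2409]
eef_rot: [179.9, 0.1, 171.9]
contact_force: [-2.8, 3.9, 7.0]
gripper_width: 0.0178
gripper_force: 45.0
```

```bash
python3 -c "
from h import *
st()"
```

```text
{'time_s': 12.05, 'joints': [12.7059, 10.2664, -11.4723, -0.0379, -68.1513, -110.77], 'tcp_pos': [0.5675, -0.0684, 0.2409], 'eef_rot': [179.9281, 0.0904, 171.9218], 'contact_force': [-2.7951, 3.9439, 7.0021], 'moment': [1.8836, 1.071, 0.0675], 'gripper_width': 0.0178, 'gripper_force': 44.9937}
```

Total so far is 65.6° (1.145 rad) with no stop yet.

{"op": "play_rows", "data": {"rows": [{"slide": [0, 0, 0], "delta_rot": [0, 0, 0.5], "fingers": -1}, {"slide": [0, 0, 0], "delta_rot": [0, 0, 0.5], "fingers": -1}, {"slide": [0, 0, 0], "delta_rot": [0, 0, 0], "fingers": -1}]}}

```text
time_s: 12.42
tcp_pos: [0.5675, -0.0684, 0.2409]
eef_rot: [179.9, 0.1, 167.3]
contact_force: [-2.4, 3.6, 7.2]
gripper_width: 0.0178
gripper_force: 45.0
```

```bash
python3 -c "
from h import *
st()"
```

```text
{'time_s': 12.425, 'joints': [12.7088, 10.267, -11.4733, -0.0408, -68.1506, -115.346], 'tcp_pos': [0.5675, -0.0684, 0.2409], 'eef_rot': [179.9191, 0.0824, 167.3476], 'contact_force': [-2.4305, 3.6421, 7.2024], 'moment': [1.8242, 0.9427, 0.0736], 'gripper_width': 0.0178, 'gripper_force': 44.9943}
```

{"op": "play_rows", "data": {"rows": [{"slide": [0, 0, 0], "delta_rot": [0, 0, 0.5], "fingers": -1}, {"slide": [0, 0, 0], "delta_rot": [0, 0, 0.5], "fingers": -1}, {"slide": [0, 0, 0], "delta_rot": [0, 0, 0], "fingers": -1}]}}

```text
time_s: 12.8
tcp_pos: [0.5675, -0.0683, 0.2409]
eef_rot: [179.9, 0.1, 162.8]
contact_force: [-3.2, 5.1, 6.8]
gripper_width: 0.0176
gripper_force: 45.0
```

```bash
python3 -c "
from h import *
st()"
```

```text
{'time_s': 12.8, 'joints': [12.711, 10.27, -11.4708, -0.0481, -68.1456, -119.9328], 'tcp_pos': [0.5675, -0.0683, 0.2409], 'eef_rot': [179.9046, 0.0762, 162.7602], 'contact_force': [-3.2156, 5.1322, 6.7781], 'moment': [1.949, 0.9775, 0.118], 'gripper_width': 0.0176, 'gripper_force': 44.992}
```

{"op": "play_rows", "data": {"rows": [{"slide": [0, 0, 0], "delta_rot": [0, 0, 0.4], "fingers": -1}, {"slide": [0, 0, 0], "delta_rot": [0, 0, 0.4], "fingers": -1}, {"slide": [0, 0, 0], "delta_rot": [0, 0, 0], "fingers": -1}]}}

```text
time_s: 13.18
tcp_pos: [0.5675, -0.0683, 0.2409]
eef_rot: [179.9, 0.1, 159.1]
contact_force: [-2.1, 4.0, 7.8]
gripper_width: 0.0175
gripper_force: 45.0
```

```bash
python3 -c "
from h import *
st(); snap('wrist','w4')"
```

```text
{'time_s': 13.175, 'joints': [12.7126, 10.2671, -11.4709, -0.0513, -68.1428, -123.5912], 'tcp_pos': [0.5675, -0.0683, 0.2409], 'eef_rot': [179.8944, 0.073, 159.1024], 'contact_force': [-2.0547, 4.0255, 7.824], 'moment': [2.0108, 0.9458, 0.0678], 'gripper_width': 0.0175, 'gripper_force': 44.9936}
```

View pics/w4.png

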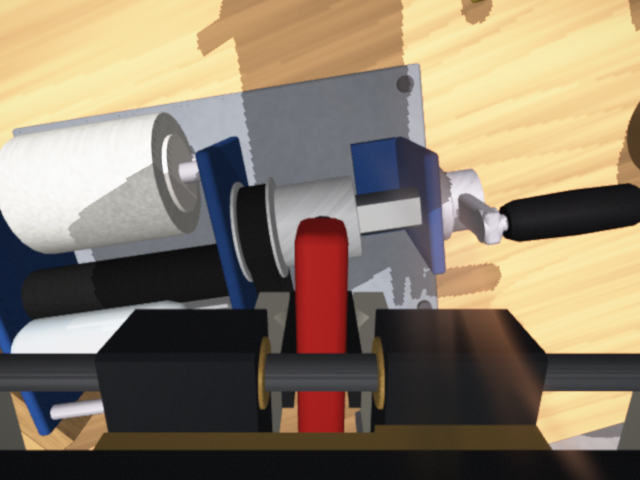

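The handle is still lined up with the fingers (bar axis at columns 321–322), so it hasn't slipped. The crank still stands upright. I'll keep turning towards the stop.

{"op": "play_rows", "data": {"rows": [{"slide": [0, 0, 0], "delta_rot": [0, 0, 0.5], "fingers": -1}, {"slide": [0, 0, 0], "delta_rot": [0, 0, 0.5], "fingers": -1}, {"slide": [0, 0, 0], "delta_rot": [0, 0, 0], "fingers": -1}]}}

```text
time_s: 13.6
tcp_pos: [0.5676, -0.0682, 0.2409]
eef_rot: [179.9, 0.1, 154.5]
contact_force: [-2.6, 4.6, 7.6]
gripper_width: 0.0176
gripper_force: 45.0
```

```bash
python3 -c "
from h import *
st()"
```

```text
{'time_s': 13.6, 'joints': [12.7116, 10.2687, -11.4668, -0.0603, -68.1379, -128.1938], 'tcp_pos': [0.5676, -0.0682, 0.2409], 'eef_rot': [179.8777, 0.0648, 154.4954], 'contact_force': [-2.5982, 4.6197, 7.5849], 'moment': [2.1065, 0.8991, -0.1103], 'gripper_width': 0.0176, 'gripper_force': 44.9924}
```

```bash
python3 -c "
from h import *
def bar(f):
    b=cv2.imread('pics/'+f+'.png').astype(int); m=(b[...,2]>70)&(b[...,2]>2.5*b[...,1])
    o=[]
    for v in list(range(235,345,10))+[395,410,425]:
        u=np.nonzero(m[v,250:400])[0]+250; o.append((v,int(u.min()),int(u.max())) if len(u) else v)
    print(f,o)
for i in range(6):
    c=snap('wrist','w5'); s=r.get_state(); print(np.round(s['moment'],3),np.round(s['joint_torque'][5],3))
bar('w4');bar('w5')
b=cv2.imread('pics/w5.png'); cv2.imwrite('pics/w5.png',b)
"
```

```text
[ 2.181  0.899 -0.084] 0.024
[ 2.182  0.917 -0.06 ] 0.081
[ 2.22   0.863 -0.12 ] 0.095
[ 2.12   0.928 -0.085] 0.097
[ 2.152  0.897 -0.08 ] 0.098
[ 2.129  0.937 -0.087] 0.098
w4 [(235, 297, 345), (245, 295, 347), (255, 295, 347), (265, 295, 347), (275, 296, 346), (285, 296, 346), (295, 295, 346), (305, 296, 346), (315, 296, 346), (325, 296, 345), (335, 296, 345), (395, 298, 343), (410, 298, 343), (425, 299, 343)]
w5 [(235, 297, 346), (245, 296, 347), (255, 296, 347), (265, 296, 347), (275, 295, 347), (285, 295, 346), (295, 295, 346), (305, 296, 346), (315, 296, 346), (325, 296, 345), (335, 296, 345), (395, 298, 343), (410, 298, 343), (425, 298, 342)]
```

View pics/w5.png

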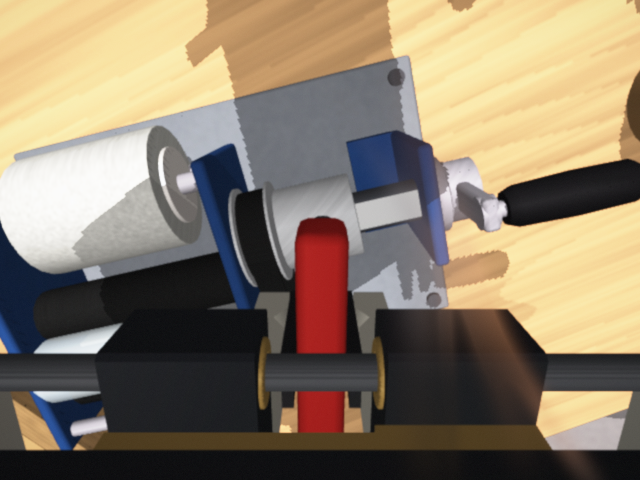

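{"op": "play_rows", "data": {"rows": [{"slide": [0, 0, 0], "delta_rot": [0, 0, 0.6], "fingers": -1}]}}

```text
time_s: 14.02
tcp_pos: [0.5676, -0.0682, 0.2409]
eef_rot: [179.9, 0.1, 151.7]
contact_force: [-2.3, 5.1, 7.2]
gripper_width: 0.0176
gripper_force: 45.0
```

```bash
python3 -c "
from h import *
s=r.get_state(); print(np.round(s['moment'],3),np.round(s['joint_torque'][5],3),s['eef_rot'][2])"
```

```text
[2.235 0.926 0.078] 0.902 151.73656011357963
```

{"op": "play_rows", "data": {"rows": [{"slide": [0, 0, 0], "delta_rot": [0, 0, 0.6], "fingers": -1}]}}

```text
time_s: 14.15
tcp_pos: [0.5676, -0.0681, 0.2409]
eef_rot: [179.9, 0.1, 148.9]
contact_force: [-2.1, 5.0, 6.6]
gripper_width: 0.0179
gripper_force: 45.0
```

```bash
python3 -c "
from h import *
s=r.get_state(); print(np.round(s['moment'],3),np.round(s['joint_torque'][5],3),s['eef_rot'],s['contact_force'])"
```

```text
[2.302 0.911 0.011] 0.614 [1.79863844e+02 5.87581442e-02 1.48949205e+02] [-2.14061743  4.95580493  6.6386289 ]
```

```bash
python3 -c "
from h import *
snap('side','s6'); snap('top','t6')
o=[]
for f in ('side0','s6'):
    b=cv2.imread('pics/'+f+'.png')[205:305,290:390]; o.append(cv2.resize(b,(400,400),interpolation=3))
cv2.imwrite('pics/c6.png',np.hstack(o))
print(proj('s6',[.569,-.0695,.15]),proj('s6',[.569,-.0695,.258]))
"
```

```text
[np.float64(337.0428359762882), np.float64(266.62592204485907)] [np.float64(338.7362042400297), np.float64(223.6361621860584)]
```

View pics/c6.png

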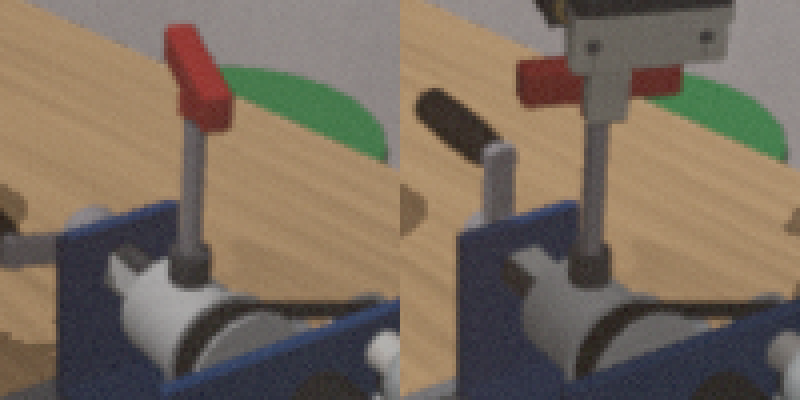

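The key is still seated at full depth and the crank arm stands upright. I'll probe further clockwise, reading torque at each step.

```bash
cat > m.py <<'E'
from h import *
s=r.get_state(); print(np.round(s['moment'],3),'F',np.round(s['contact_force'],1),'j6',np.round(s['joint_torque'][5],3),'yaw',round(s['eef_rot'][2],2),'w',round(s['gripper_width'],4))
E
python3 m.py
```

```text
[ 2.277  0.817 -0.016] F [-2.3  5.3  7.3] j6 -0.444 yaw 148.96 w 0.0176
```

{"op": "play_rows", "data": {"rows": [{"slide": [0, 0, 0], "delta_rot": [0, 0, 0.5], "fingers": -1}, {"slide": [0, 0, 0], "delta_rot": [0, 0, 0], "fingers": -1}]}}

```text
time_s: 14.5
tcp_pos: [0.5676, -0.0681, 0.2409]
eef_rot: [179.9, 0.1, 146.7]
contact_force: [-1.8, 4.0, 7.0]
gripper_width: 0.0177
gripper_force: 45.0
```

```bash
python3 m.py
```

```text
[ 2.325  0.798 -0.02 ] F [-1.8  4.   7. ] j6 -0.221 yaw 146.71 w 0.0177
```

{"op": "play_rows", "data": {"rows": [{"slide": [0, 0, 0], "delta_rot": [0, 0, 0.5], "fingers": -1}, {"slide": [0, 0, 0], "delta_rot": [0, 0, 0], "fingers": -1}]}}

```text
time_s: 14.75
tcp_pos: [0.5677, -0.0681, 0.2409]
eef_rot: [179.9, 0.1, 144.4]
contact_force: [-2.5, 5.0, 7.2]
gripper_width: 0.0175
gripper_force: 45.0
```

```bash
python3 m.py
```

```text
[2.375 0.867 0.029] F [-2.5  5.   7.2] j6 -0.226 yaw 144.42 w 0.0175
```

{"op": "play_rows", "data": {"rows": [{"slide": [0, 0, 0], "delta_rot": [0, 0, 0.5], "fingers": -1}, {"slide": [0, 0, 0], "delta_rot": [0, 0, 0], "fingers": -1}]}}

```text
time_s: 15.0
tcp_pos: [0.5677, -0.0681, 0.2409]
eef_rot: [179.8, 0.0, 142.1]
contact_force: [-1.9, 5.2, 6.8]
gripper_width: 0.0179
gripper_force: 45.0
```

```bash
python3 m.py
```

```text
[ 2.325  0.772 -0.029] F [-1.9  5.2  6.8] j6 -0.242 yaw 142.13 w 0.0179
```

{"op": "play_rows", "data": {"rows": [{"slide": [0.009, 0.004, 0], "delta_rot": [0, 0, 0.5], "fingers": -1}, {"slide": [0, 0, 0], "delta_rot": [0, 0, 0], "fingers": -1}]}}

```text
time_s: 15.25
tcp_pos: [0.5673, -0.0674, 0.2409]
eef_rot: [179.9, 0.1, 139.9]
contact_force: [-1.1, 2.4, 6.1]
gripper_width: 0.0181
gripper_force: 45.0
```

```bash
python3 m.py
```

```text
[ 1.164  0.137 -0.015] F [-1.1  2.4  6.1] j6 -0.323 yaw 139.88 w 0.0181
```

{"op": "play_rows", "data": {"rows": [{"slide": [0, 0, 0], "delta_rot": [0, 0, 0.5], "fingers": -1}, {"slide": [0, 0, 0], "delta_rot": [0, 0, 0], "fingers": -1}]}}

```text
time_s: 15.5
tcp_pos: [0.5674, -0.0674, 0.2409]
eef_rot: [179.9, 0.1, 137.6]
contact_force: [0.1, 2.3, 5.8]
gripper_width: 0.0175
gripper_force: 45.0
```

```bash
python3 m.py
```

```text
[1.21  0.    0.007] F [0.1 2.3 5.8] j6 -0.25 yaw 137.59 w 0.0175
```

{"op": "play_rows", "data": {"rows": [{"slide": [0, 0, 0], "delta_rot": [0, 0, 0.5], "fingers": -1}, {"slide": [0, 0, 0], "delta_rot": [0, 0, 0], "fingers": -1}]}}

```text
time_s: 15.75
tcp_pos: [0.5674, -0.0674, 0.2409]
eef_rot: [179.9, 0.1, 135.3]
contact_force: [0.2, 2.7, 6.1]
gripper_width: 0.018
gripper_force: 45.0
```

```bash
python3 m.py
```

```text
[ 1.154  0.016 -0.058] F [0.2 2.7 6.1] j6 -0.253 yaw 135.3 w 0.018
```

{"op": "play_rows", "data": {"rows": [{"slide": [0, 0, 0], "delta_rot": [0, 0, 0.5], "fingers": -1}, {"slide": [0, 0, 0], "delta_rot": [0, 0, 0], "fingers": -1}]}}

```text
time_s: 16.0
tcp_pos: [0.5675, -0.0674, 0.2409]
eef_rot: [179.9, 0.1, 133.0]
contact_force: [-0.2, 2.8, 6.0]
gripper_width: 0.0176
gripper_force: 45.0
```

```bash
python3 m.py
```

```text
[ 1.224 -0.017  0.051] F [-0.2  2.8  6. ] j6 -0.266 yaw 133.01 w 0.0176
```

```bash
cat >> h.py <<'E'
def bar(f):
    b=cv2.imread('pics/'+f+'.png').astype(int); m=(b[...,2]>70)&(b[...,2]>2.5*b[...,1]); o=[]
    for v in list(range(225,345,15))+[395,410,425]:
        u=np.nonzero(m[v,250:400])[0]+250; o.append((v,int(u.min()),int(u.max())) if len(u) else v)
    print(f,o)
E
python3 -c "
from h import *
snap('wrist','w7');bar('w7')
snap('side','s7');snap('top','t7')
for f,(x0,y0,x1,y1) in {'s7':(305,195,375,250),'t7':(315,215,400,275)}.items():
    b=cv2.imread('pics/'+f+'.png').astype(int); m=np.zeros(b.shape[:2],bool)
    m[y0:y1,x0:x1]=((b[...,2]>80)&(b[...,2]>2*b[...,1]))[y0:y1,x0:x1]
    v,u=np.nonzero(m); w,V=np.linalg.eigh(np.cov(u,v)); print(f,u.min(),u.max(),v.min(),v.max(),len(u),V[:,1])
# predicted bar ends for bar along tool x
s=r.get_state(); a=np.radians(s['eef_rot'][2]); P=np.array([.5675,-.0678,.258]); X=np.array([np.cos(a),np.sin(a),0])*.045
print(proj('s7',P-X),proj('s7',P+X),proj('t7',P-X),proj('t7',P+X))
"
```

```text
w7 [(225, 300, 343), (240, 296, 346), (255, 296, 347), (270, 296, 346), (285, 295, 346), (300, 295, 346), (315, 296, 346), (330, 296, 345), (395, 298, 344), (410, 298, 343), (425, 298, 342)]
s7 320 359 222 229 111 [-0.99939868 -0.0346739 ]
t7 342 350 250 258 52 [-0.70710678  0.70710678]
[np.float64(358.81169932661277), np.float64(224.26510128538288)] [np.float64(316.60605475454446), np.float64(222.91468721312924)] [np.float64(368.5568835252916), np.float64(231.6710466297974)] [np.float64(341.2565830207837), np.float64(257.65480346144216)]
```

{"op": "play_rows", "data": {"rows": [{"slide": [0, 0, 0], "delta_rot": [0, 0, 0.6], "fingers": -1}, {"slide": [0, 0, 0], "delta_rot": [0, 0, 0.6], "fingers": -1}]}}

```text
time_s: 16.4
tcp_pos: [0.5675, -0.0673, 0.2409]
eef_rot: [179.8, 0.1, 127.4]
contact_force: [0.3, 3.1, 6.2]
gripper_width: 0.0174
gripper_force: 45.0
```

```bash
python3 m.py
```

```text
[ 1.584 -0.007  0.119] F [0.3 3.1 6.2] j6 0.601 yaw 127.44 w 0.0174
```

{"op": "play_rows", "data": {"rows": [{"slide": [0, 0, 0], "delta_rot": [0, 0, 0.6], "fingers": -1}]}}

```text
time_s: 16.52
tcp_pos: [0.5675, -0.0673, 0.2409]
eef_rot: [179.8, 0.1, 124.7]
contact_force: [0.1, 3.8, 7.0]
gripper_width: 0.0176
gripper_force: 45.0
```

```bash
python3 m.py
```

```text
[ 1.637 -0.058  0.11 ] F [0.1 3.8 7. ] j6 0.507 yaw 124.7 w 0.0176
```

{"op": "play_rows", "data": {"rows": [{"slide": [0, 0, 0], "delta_rot": [0, 0, 0.6], "fingers": -1}]}}

```text
time_s: 16.65
tcp_pos: [0.5675, -0.0672, 0.2409]
eef_rot: [179.8, 0.0, 122.0]
contact_force: [-0.3, 3.6, 5.6]
gripper_width: 0.0174
gripper_force: 45.0
```

```bash
python3 m.py
```

```text
[ 1.682 -0.15   0.189] F [-0.3  3.6  5.6] j6 0.423 yaw 121.96 w 0.0174
```

{"op": "play_rows", "data": {"rows": [{"slide": [0, 0, 0], "delta_rot": [0, 0, 0.6], "fingers": -1}]}}

```text
time_s: 16.77
tcp_pos: [0.5676, -0.0672, 0.2409]
eef_rot: [179.8, 0.0, 119.2]
contact_force: [0.1, 3.3, 5.9]
gripper_width: 0.0179
gripper_force: 45.0
```

```bash
python3 m.py
```

```text
[ 1.725 -0.121  0.252] F [0.1 3.3 5.9] j6 0.362 yaw 119.22 w 0.0179
```

{"op": "play_rows", "data": {"rows": [{"slide": [0, 0, 0], "delta_rot": [0, 0, 0.5], "fingers": -1}]}}

```text
time_s: 16.9
tcp_pos: [0.5676, -0.0671, 0.2409]
eef_rot: [179.8, 0.0, 116.9]
contact_force: [-0.3, 4.2, 4.9]
gripper_width: 0.0178
gripper_force: 45.0
```

```bash
python3 m.py
```

```text
[ 1.656 -0.159  0.307] F [-0.3  4.2  4.9] j6 0.168 yaw 116.94 w 0.0178
```

{"op": "play_rows", "data": {"rows": [{"slide": [0, 0, 0], "delta_rot": [0, 0, 0.5], "fingers": -1}]}}

```text
time_s: 17.02
tcp_pos: [0.5676, -0.0671, 0.2409]
eef_rot: [179.8, 0.0, 114.7]
contact_force: [0.7, 3.4, 5.3]
gripper_width: 0.0179
gripper_force: 45.0
```

```bash
python3 m.py
```

```text
[ 1.667 -0.263  0.295] F [0.7 3.4 5.3] j6 0.212 yaw 114.66 w 0.0179
```

{"op": "play_rows", "data": {"rows": [{"slide": [0, 0, 0], "delta_rot": [0, 0, 0], "fingers": -1}, {"slide": [0, 0, 0], "delta_rot": [0, 0, 0], "fingers": -1}]}}

```text
time_s: 17.27
tcp_pos: [0.5677, -0.0671, 0.2409]
eef_rot: [179.8, 0.0, 114.7]
contact_force: [-0.2, 3.3, 5.6]
gripper_width: 0.0177
gripper_force: 45.0
```

```bash
python3 m.py
```

```text
[ 1.71  -0.177  0.258] F [-0.2  3.3  5.6] j6 -0.18 yaw 114.72 w 0.0177
```

Torque is holding at about 0.26–0.3 N·m, well over the 0.12 N·m friction, so the screw must be against its stop. I'll ease back in small steps, watching the torque go to zero.

{"op": "play_rows", "data": {"rows": [{"slide": [0, 0, 0], "delta_rot": [0, 0, -0.6], "fingers": -1}, {"slide": [0, 0, 0], "delta_rot": [0, 0, 0], "fingers": -1}]}}

```text
time_s: 17.52
tcp_pos: [0.5676, -0.0671, 0.2409]
eef_rot: [179.8, 0.0, 117.5]
contact_force: [0.7, 3.8, 6.8]
gripper_width: 0.0173
gripper_force: 45.0
```

```bash
python3 m.py
```

```text
[ 1.628 -0.188  0.083] F [0.7 3.8 6.8] j6 0.181 yaw 117.5 w 0.0173
```

{"op": "play_rows", "data": {"rows": [{"slide": [0, 0, 0], "delta_rot": [0, 0, -0.6], "fingers": -1}, {"slide": [0, 0, 0], "delta_rot": [0, 0, 0], "fingers": -1}]}}

```text
time_s: 17.77
tcp_pos: [0.5676, -0.0671, 0.2409]
eef_rot: [179.8, 0.0, 120.2]
contact_force: [-1.1, 4.1, 6.2]
gripper_width: 0.0175
gripper_force: 45.0
```

```bash
python3 m.py
```

```text
[ 1.648 -0.067  0.045] F [-1.1  4.1  6.2] j6 0.226 yaw 120.25 w 0.0175
```

{"op": "play_rows", "data": {"rows": [{"slide": [0, 0, 0], "delta_rot": [0, 0, -0.6], "fingers": -1}, {"slide": [0, 0, 0], "delta_rot": [0, 0, 0], "fingers": -1}]}}

```text
time_s: 18.02
tcp_pos: [0.5675, -0.0672, 0.2409]
eef_rot: [179.8, 0.0, 123.0]
contact_force: [0.4, 3.5, 7.3]
gripper_width: 0.0178
gripper_force: 45.0
```

```bash
python3 m.py
```

```text
[ 1.534 -0.068  0.097] F [0.4 3.5 7.3] j6 0.244 yaw 123.0 w 0.0178
```

The unloading is ambiguous and j6 is nearly out of range. I'll let go, rise, turn the hand back by half a turn and regrip, so the stop can be confirmed with a long clockwise travel.

{"op": "play_rows", "data": {"rows": [{"slide": [0, 0, 0], "delta_rot": [0, 0, 0], "fingers": 0}, {"slide": [0, 0, 0], "delta_rot": [0, 0, 0], "fingers": 0.3}, {"slide": [0, 0, -0.1], "delta_rot": [0, 0, 0], "fingers": 0.6}, {"slide": [0, 0, -0.36], "delta_rot": [0, 0, 0], "fingers": 1}, {"slide": [0, 0, -0.36], "delta_rot": [0, 0, -1], "fingers": 1}, {"slide": [0, 0, 0], "delta_rot": [0, 0, -1], "fingers": 1}, {"slide": [0, 0, 0], "delta_rot": [0, 0, -1], "fingers": 1}, {"slide": [0, 0, 0], "delta_rot": [0, 0, -1], "fingers": 1}]}}

```text
time_s: 19.02
tcp_pos: [0.5664, -0.068, 0.3638]
eef_rot: [180.0, 0.0, 141.4]
contact_force: [0.4, -1.0, 0.0]
gripper_width: 0.0867
gripper_force: 0.0
```

{"op": "play_rows", "data": {"rows": [{"slide": [0, 0, 0], "delta_rot": [0, 0, -1], "fingers": 1}, {"slide": [0, 0, 0], "delta_rot": [0, 0, -1], "fingers": 1}, {"slide": [0, 0, 0], "delta_rot": [0, 0, -1], "fingers": 1}, {"slide": [0, 0, 0], "delta_rot": [0, 0, -1], "fingers": 1}, {"slide": [0, 0, 0], "delta_rot": [0, 0, -1], "fingers": 1}, {"slide": [0, 0, 0], "delta_rot": [0, 0, -1], "fingers": 1}, {"slide": [0, 0, 0], "delta_rot": [0, 0, -1], "fingers": 1}, {"slide": [0, 0, 0], "delta_rot": [0, 0, -1], "fingers": 1}]}}

```text
time_s: 20.02
tcp_pos: [0.5664, -0.068, 0.3636]
eef_rot: [-180.0, 0.0, 178.0]
contact_force: [0.5, 0.3, 0.7]
gripper_width: 0.0878
gripper_force: 0.0
```

{"op": "play_rows", "data": {"rows": [{"slide": [0, 0, 0], "delta_rot": [0, 0, -1], "fingers": 1}, {"slide": [0, 0, 0], "delta_rot": [0, 0, -1], "fingers": 1}, {"slide": [0, 0, 0], "delta_rot": [0, 0, -1], "fingers": 1}, {"slide": [0, 0, 0], "delta_rot": [0, 0, -1], "fingers": 1}, {"slide": [0, 0, 0], "delta_rot": [0, 0, -1], "fingers": 1}, {"slide": [0, 0, 0], "delta_rot": [0, 0, -1], "fingers": 1}, {"slide": [0, 0, 0], "delta_rot": [0, 0, -1], "fingers": 1}, {"slide": [0, 0, 0], "delta_rot": [0, 0, -1], "fingers": 1}]}}

```text
time_s: 21.02
tcp_pos: [0.5664, -0.068, 0.3636]
eef_rot: [-180.0, 0.0, -145.3]
contact_force: [0.3, 0.8, 0.7]
gripper_width: 0.0877
gripper_force: 0.0
```

{"op": "play_rows", "data": {"rows": [{"slide": [0, 0, 0], "delta_rot": [0, 0, -1], "fingers": 1}, {"slide": [0, 0, 0], "delta_rot": [0, 0, -1], "fingers": 1}, {"slide": [0, 0, 0], "delta_rot": [0, 0, -1], "fingers": 1}, {"slide": [0, 0, 0], "delta_rot": [0, 0, -1], "fingers": 1}, {"slide": [0, 0, 0], "delta_rot": [0, 0, -1], "fingers": 1}, {"slide": [0, 0, 0], "delta_rot": [0, 0, -1], "fingers": 1}, {"slide": [0, 0, 0], "delta_rot": [0, 0, -1], "fingers": 1}, {"slide": [0, 0, 0], "delta_rot": [0, 0, -1], "fingers": 1}]}}

```text
time_s: 22.02
tcp_pos: [0.5665, -0.068, 0.3637]
eef_rot: [-180.0, 0.0, -108.6]
contact_force: [-0.6, -0.1, 0.0]
gripper_width: 0.0878
gripper_force: 0.0
```

{"op": "play_rows", "data": {"rows": [{"slide": [0, 0, 0], "delta_rot": [0, 0, -1], "fingers": 1}, {"slide": [0, 0, 0], "delta_rot": [0, 0, -1], "fingers": 1}, {"slide": [0, 0, 0], "delta_rot": [0, 0, -1], "fingers": 1}, {"slide": [0, 0, 0], "delta_rot": [0, 0, -1], "fingers": 1}, {"slide": [0, 0, 0], "delta_rot": [0, 0, -1], "fingers": 1}, {"slide": [0, 0, 0], "delta_rot": [0, 0, -1], "fingers": 1}, {"slide": [0, 0, 0], "delta_rot": [0, 0, -1], "fingers": 1}, {"slide": [0, 0, 0], "delta_rot": [0, 0, -1], "fingers": 1}]}}

```text
time_s: 23.02
tcp_pos: [0.5664, -0.068, 0.3636]
eef_rot: [-180.0, -0.0, -71.9]
contact_force: [0.9, 0.4, -0.2]
gripper_width: 0.0876
gripper_force: 0.0
```

{"op": "play_rows", "data": {"rows": [{"slide": [0, 0, 0], "delta_rot": [0, 0, -1], "fingers": 1}, {"slide": [0, 0, 0], "delta_rot": [0, 0, -1], "fingers": 1}, {"slide": [0, 0, 0], "delta_rot": [0, 0, -1], "fingers": 1}, {"slide": [0, 0, 0], "delta_rot": [0, 0, -0.3], "fingers": 1}, {"slide": [0, 0, 0], "delta_rot": [0, 0, 0], "fingers": 1}]}}

```text
time_s: 23.65
tcp_pos: [0.5665, -0.0679, 0.3631]
eef_rot: [-180.0, -0.0, -57.0]
contact_force: [0.0, 0.2, -0.4]
gripper_width: 0.0875
gripper_force: 0.0
```

```bash
python3 -c "
from h import *
st(); snap('wrist','w8')
b=cv2.imread('pics/w8.png').astype(int); m=((b[...,2]>70)&(b[...,2]>2.5*b[...,1])).astype(np.uint8)
n,l,s,c=cv2.connectedComponentsWithStats(m)
for i in range(1,n):
    if s[i,4]>800:
        q=np.argwhere(l==i)[:,::-1].astype(np.float32); print(s[i],cv2.minAreaRect(q))
"; python3 m.py
```

```text
{'time_s': 23.65, 'joints': [12.8182, 7.3303, 0.5944, 0.0061, -83.2428, 20.1422], 'tcp_pos': [0.5665, -0.0679, 0.3631], 'eef_rot': [-179.9821, -0.013, -57.039], 'contact_force': [0.03, 0.2344, -0.4034], 'moment': [0.0559, 0.0486, -0.0032], 'gripper_width': 0.0875, 'gripper_force': 0.0}
[  12    0   35   39 1139] ((28.178720474243164, 18.087312698364258), (33.168392181396484, 38.708763122558594), 4.23639440536499)
[ 296  162   42  139 3693] ((318.1399841308594, 230.98001098632812), (137.74440002441406, 29.132801055908203), 81.8698959350586)
[ 0.045 -0.019  0.026] F [-0.1 -0.6  0.9] j6 0.075 yaw -57.05 w 0.0876
```

```bash
python3 -c "
from h import *
a=np.radians(81.87); d=np.array([np.cos(a),np.sin(a)])*66
c=np.array([318.14,230.98])
A=atz('w8',*(c-d),.27);B=atz('w8',*(c+d),.27);P=(A+B)/2
print(A,B,P,np.degrees(np.arctan2(*(A-B)[1::-1])),np.linalg.norm(A-B))
Y=np.degrees(np.arctan2(*(A-B)[1::-1]))
plan([*P[:2],.2405],Y,5)
"
```

```text
[ 0.59776185 -0.10401986  0.27      ] [ 0.54175824 -0.03871289  0.27      ] [ 0.56976005 -0.07136637  0.27      ] -49.385456665060765 0.08603141829973608
0 [0.006, -0.001, 0.163] rz -0.335
1 [0.006, -0.001, 0.163] rz -0.335
2 [0.006, -0.001, 0.163] rz -0.335
3 [0.006, -0.001, 0.163] rz -0.335
4 [0.006, -0.0, 0.163] rz -0.335
```

{"op": "play_rows", "data": {"rows": [{"slide": [0.008, 0, 0.163], "delta_rot": [0, 0, -0.34], "fingers": 0.6}, {"slide": [0.008, 0, 0.163], "delta_rot": [0, 0, -0.34], "fingers": 0.4}, {"slide": [0.006, 0, 0.163], "delta_rot": [0, 0, -0.34], "fingers": 0.2}, {"slide": [0.006, 0, 0.163], "delta_rot": [0, 0, -0.34], "fingers": 0}, {"slide": [0.004, 0, 0.163], "delta_rot": [0, 0, -0.34], "fingers": -0.3}, {"slide": [0, 0, 0], "delta_rot": [0, 0, 0], "fingers": -1}, {"slide": [0, 0, 0], "delta_rot": [0, 0, 0], "fingers": -1}, {"slide": [0, 0, 0], "delta_rot": [0, 0, 0], "fingers": -1}], "squeeze": 15}}

```text
time_s: 24.7
tcp_pos: [0.5702, -0.0714, 0.2418]
eef_rot: [-179.9, -0.1, -49.2]
contact_force: [0.7, 0.9, 0.1]
gripper_width: 0.0177
gripper_force: 15.0
```

{"op": "play_rows", "data": {"rows": [{"slide": [0, 0, 0], "delta_rot": [0, 0, 0], "fingers": -1}, {"slide": [0, 0, 0], "delta_rot": [0, 0, 0], "fingers": -1}, {"slide": [0, 0, 0], "delta_rot": [0, 0, 0], "fingers": -1}], "squeeze": 50}}

```text
time_s: 25.08
tcp_pos: [0.5703, -0.0716, 0.2417]
eef_rot: [-179.9, -0.1, -49.2]
contact_force: [2.5, 1.6, 5.8]
gripper_width: 0.0178
gripper_force: 50.0
```

```bash
python3 m.py
```

```text
[ 0.741 -0.593  0.   ] F [2.5 1.6 5.8] j6 0.0 yaw -49.17 w 0.0178
```

{"op": "play_rows", "data": {"rows": [{"slide": [0, 0, 0], "delta_rot": [0, 0, 0.7], "fingers": -1}]}}

```text
time_s: 25.2
tcp_pos: [0.5702, -0.0716, 0.2417]
eef_rot: [-179.9, -0.1, -52.4]
contact_force: [1.5, 1.1, 4.6]
gripper_width: 0.018
gripper_force: 50.0
```

```bash
python3 m.py
```

```text
[ 0.692 -0.524  0.016] F [1.5 1.1 4.6] j6 1.083 yaw -52.43 w 0.018
```

{"op": "play_rows", "data": {"rows": [{"slide": [0, 0, 0], "delta_rot": [0, 0, 0.7], "fingers": -1}]}}

```text
time_s: 25.32
tcp_pos: [0.5702, -0.0716, 0.2417]
eef_rot: [-179.9, -0.1, -55.7]
contact_force: [1.0, 1.7, 5.6]
gripper_width: 0.0182
gripper_force: 50.0
```

```bash
python3 m.py
```

```text
[ 0.684 -0.346  0.155] F [1.  1.7 5.6] j6 0.618 yaw -55.68 w 0.0182
```

{"op": "play_rows", "data": {"rows": [{"slide": [0, 0, 0], "delta_rot": [0, 0, 0.7], "fingers": -1}]}}

```text
time_s: 25.45
tcp_pos: [0.57, -0.0717, 0.2416]
eef_rot: [-179.9, -0.1, -58.9]
contact_force: [0.9, 1.5, 7.3]
gripper_width: 0.0178
gripper_force: 50.0
```

```bash
python3 m.py
```

```text
[ 0.62  -0.178  0.192] F [0.9 1.5 7.3] j6 0.509 yaw -58.88 w 0.0178
```

{"op": "play_rows", "data": {"rows": [{"slide": [0, 0, 0], "delta_rot": [0, 0, 0.7], "fingers": -1}]}}

```text
time_s: 25.58
tcp_pos: [0.5699, -0.0717, 0.2416]
eef_rot: [-179.9, -0.1, -62.1]
contact_force: [0.3, 0.9, 6.5]
gripper_width: 0.0177
gripper_force: 50.0
```

```bash
python3 m.py
```

```text
[ 0.602 -0.025  0.301] F [0.3 0.9 6.5] j6 0.444 yaw -62.08 w 0.0177
```

{"op": "play_rows", "data": {"rows": [{"slide": [0, 0, 0], "delta_rot": [0, 0, 0.7], "fingers": -1}]}}

```text
time_s: 25.7
tcp_pos: [0.5698, -0.0717, 0.2416]
eef_rot: [-179.9, -0.1, -65.3]
contact_force: [-0.7, 0.0, 8.4]
gripper_width: 0.0176
gripper_force: 50.0
```

```bash
python3 m.py
```

```text
[0.578 0.209 0.311] F [-0.7  0.   8.4] j6 0.41 yaw -65.28 w 0.0176
```

Torque climbs again from the same place. I'll hold still and see whether it decays (screw still creeping) or stays (at the stop).

{"op": "play_rows", "data": {"rows": [{"slide": [0, 0, 0], "delta_rot": [0, 0, 0], "fingers": -1}, {"slide": [0, 0, 0], "delta_rot": [0, 0, 0], "fingers": -1}]}}

```text
time_s: 25.95
tcp_pos: [0.5698, -0.0717, 0.2416]
eef_rot: [-179.9, -0.1, -65.2]
contact_force: [-0.7, 1.0, 7.2]
gripper_width: 0.0175
gripper_force: 50.0
```

```bash
python3 m.py
```

```text
[0.537 0.082 0.121] F [-0.7  1.   7.2] j6 -0.114 yaw -65.2 w 0.0175
```

{"op": "play_rows", "data": {"rows": [{"slide": [0, 0, 0], "delta_rot": [0, 0, 0], "fingers": -1}, {"slide": [0, 0, 0], "delta_rot": [0, 0, 0], "fingers": -1}, {"slide": [0, 0, 0], "delta_rot": [0, 0, 0], "fingers": -1}, {"slide": [0, 0, 0], "delta_rot": [0, 0, 0], "fingers": -1}]}}

```text
time_s: 26.45
tcp_pos: [0.5697, -0.0717, 0.2416]
eef_rot: [-179.9, -0.1, -65.2]
contact_force: [0.1, 0.6, 7.7]
gripper_width: 0.0177
gripper_force: 50.0
```

```bash
python3 m.py; python3 -c "
from h import *
snap('wrist','w9');bar('w9')"
```

```text
[0.572 0.116 0.096] F [0.1 0.6 7.7] j6 -0.103 yaw -65.2 w 0.0177
w9 [(225, 301, 340), (240, 297, 346), (255, 296, 347), (270, 297, 346), (285, 296, 346), (300, 296, 346), (315, 296, 346), (330, 297, 345), (395, 299, 343), (410, 299, 343), (425, 299, 343)]
```

{"op": "play_rows", "data": {"rows": [{"slide": [0, 0, 0], "delta_rot": [0, 0, 0.3], "fingers": -1}, {"slide": [0, 0, 0], "delta_rot": [0, 0, 0.3], "fingers": -1}]}}

```text
time_s: 26.75
tcp_pos: [0.5697, -0.0718, 0.2416]
eef_rot: [-179.9, -0.1, -68.0]
contact_force: [0.0, 1.1, 7.9]
gripper_width: 0.018
gripper_force: 50.0
```

```bash
python3 m.py
```

```text
[0.623 0.236 0.303] F [0.  1.1 7.9] j6 0.027 yaw -67.98 w 0.018
```

{"op": "play_rows", "data": {"rows": [{"slide": [0, 0, 0], "delta_rot": [0, 0, 0.3], "fingers": -1}, {"slide": [0, 0, 0], "delta_rot": [0, 0, 0.3], "fingers": -1}]}}

```text
time_s: 27.0
tcp_pos: [0.5695, -0.0718, 0.2416]
eef_rot: [-179.9, -0.1, -70.7]
contact_force: [-1.1, 1.9, 6.9]
gripper_width: 0.0179
gripper_force: 50.0
```

```bash
python3 m.py
```

```text
[0.539 0.399 0.263] F [-1.1  1.9  6.9] j6 0.019 yaw -70.73 w 0.0179
```

{"op": "play_rows", "data": {"rows": [{"slide": [0, 0, 0], "delta_rot": [0, 0, 0.3], "fingers": -1}, {"slide": [0, 0, 0], "delta_rot": [0, 0, 0.3], "fingers": -1}]}}

```text
time_s: 27.25
tcp_pos: [0.5695, -0.0719, 0.2417]
eef_rot: [-179.9, -0.0, -73.5]
contact_force: [-1.1, 0.9, 7.5]
gripper_width: 0.0176
gripper_force: 50.0
```

```bash
python3 m.py
```

```text
[0.553 0.552 0.3  ] F [-1.1  0.9  7.5] j6 0.018 yaw -73.48 w 0.0176
```

Held still, torque relaxes to the friction level, so the screw is still turning with the key. I'll continue slowly, expecting the stop within the next ~10–20°.

{"op": "play_rows", "data": {"rows": [{"slide": [0, 0, 0], "delta_rot": [0, 0, 0], "fingers": -1}, {"slide": [0, 0, 0], "delta_rot": [0, 0, 0], "fingers": -1}]}}

```text
time_s: 27.5
tcp_pos: [0.5694, -0.0719, 0.2416]
eef_rot: [-179.9, -0.0, -73.5]
contact_force: [-1.1, 1.3, 9.3]
gripper_width: 0.0183
gripper_force: 50.0
```

```bash
python3 m.py
```

```text
[0.542 0.54  0.124] F [-1.1  1.3  9.3] j6 -0.123 yaw -73.46 w 0.0183
```

{"op": "play_rows", "data": {"rows": [{"slide": [0, 0, 0], "delta_rot": [0, 0, 0.35], "fingers": -1}, {"slide": [0, 0, 0], "delta_rot": [0, 0, 0.35], "fingers": -1}, {"slide": [0, 0, 0], "delta_rot": [0, 0, 0], "fingers": -1}, {"slide": [0, 0, 0], "delta_rot": [0, 0, 0], "fingers": -1}]}}

```text
time_s: 28.0
tcp_pos: [0.5693, -0.0719, 0.2416]
eef_rot: [-180.0, -0.0, -76.7]
contact_force: [-1.2, 0.1, 8.1]
gripper_width: 0.0179
gripper_force: 50.0
```

```bash
python3 m.py
```

```text
[0.565 0.707 0.146] F [-1.2  0.1  8.1] j6 -0.168 yaw -76.66 w 0.0179
```

{"op": "play_rows", "data": {"rows": [{"slide": [0, 0, 0], "delta_rot": [0, 0, 0.35], "fingers": -1}, {"slide": [0, 0, 0], "delta_rot": [0, 0, 0.35], "fingers": -1}, {"slide": [0, 0, 0], "delta_rot": [0, 0, 0], "fingers": -1}, {"slide": [0, 0, 0], "delta_rot": [0, 0, 0], "fingers": -1}]}}

```text
time_s: 28.5
tcp_pos: [0.5691, -0.0719, 0.2416]
eef_rot: [-180.0, -0.0, -79.9]
contact_force: [-2.0, 1.4, 9.5]
gripper_width: 0.0176
gripper_force: 50.0
```

```bash
python3 m.py
```

```text
[0.624 0.894 0.076] F [-2.   1.4  9.5] j6 -0.019 yaw -79.88 w 0.0176
```

{"op": "play_rows", "data": {"rows": [{"slide": [0, 0, 0], "delta_rot": [0, 0, 0.35], "fingers": -1}, {"slide": [0, 0, 0], "delta_rot": [0, 0, 0.35], "fingers": -1}, {"slide": [0, 0, 0], "delta_rot": [0, 0, 0], "fingers": -1}, {"slide": [0, 0, 0], "delta_rot": [0, 0, 0], "fingers": -1}]}}

```text
time_s: 29.0
tcp_pos: [0.569, -0.0719, 0.2416]
eef_rot: [-180.0, -0.0, -83.1]
contact_force: [-2.7, 1.1, 10.0]
gripper_width: 0.0178
gripper_force: 50.0
```

```bash
python3 m.py
```

```text
[ 0.647  1.136 -0.094] F [-2.7  1.1 10. ] j6 0.035 yaw -83.1 w 0.0178
```

The torque pattern now makes sense. The screw reached its stop, the key then cammed over one flat (torque reversed at yaw 154.5° and again 60° later), and each snap let the screw spring back. I'll turn to just short of the next snap (about yaw -142°) and halt near -137°, where the screw sits on its stop.

{"op": "play_rows", "data": {"rows": [{"slide": [0, 0, 0], "delta_rot": [0, 0, 0.8], "fingers": -1}, {"slide": [0, 0, 0], "delta_rot": [0, 0, 0.8], "fingers": -1}, {"slide": [0, 0, 0], "delta_rot": [0, 0, 0.8], "fingers": -1}, {"slide": [0, 0, 0], "delta_rot": [0, 0, 0.8], "fingers": -1}, {"slide": [0, 0, 0], "delta_rot": [0, 0, 0.8], "fingers": -1}]}}

```text
time_s: 29.62
tcp_pos: [0.5684, -0.0719, 0.2416]
eef_rot: [180.0, -0.0, -101.5]
contact_force: [-4.7, 1.9, 10.8]
gripper_width: 0.0179
gripper_force: 50.0
```

```bash
python3 m.py
```

```text
[1.191 2.076 0.084] F [-4.7  1.9 10.8] j6 0.813 yaw -101.55 w 0.0179
```

{"op": "play_rows", "data": {"rows": [{"slide": [0, 0, 0], "delta_rot": [0, 0, 0.6], "fingers": -1}, {"slide": [0, 0, 0], "delta_rot": [0, 0, 0.6], "fingers": -1}, {"slide": [0, 0, 0], "delta_rot": [0, 0, 0.6], "fingers": -1}]}}

```text
time_s: 30.0
tcp_pos: [0.5681, -0.0718, 0.2416]
eef_rot: [179.9, -0.0, -109.8]
contact_force: [-6.1, 3.1, 12.0]
gripper_width: 0.0177
gripper_force: 50.0
```

```bash
python3 m.py
```

```text
[1.579 2.72  0.047] F [-6.1  3.1 12. ] j6 0.558 yaw -109.77 w 0.0177
```

{"op": "play_rows", "data": {"rows": [{"slide": [0, 0, 0], "delta_rot": [0, 0, 0.4], "fingers": -1}, {"slide": [0, 0, 0], "delta_rot": [0, 0, 0.4], "fingers": -1}]}}

```text
time_s: 30.25
tcp_pos: [0.568, -0.0717, 0.2416]
eef_rot: [179.9, -0.0, -113.4]
contact_force: [-6.1, 2.7, 12.8]
gripper_width: 0.0178
gripper_force: 50.0
```

```bash
python3 m.py
```

```text
[1.607 2.731 0.125] F [-6.1  2.7 12.8] j6 0.317 yaw -113.4 w 0.0178
```

{"op": "play_rows", "data": {"rows": [{"slide": [0, 0, 0], "delta_rot": [0, 0, 0.4], "fingers": -1}, {"slide": [0, 0, 0], "delta_rot": [0, 0, 0.4], "fingers": -1}]}}

```text
time_s: 30.5
tcp_pos: [0.5679, -0.0716, 0.2415]
eef_rot: [179.9, -0.0, -117.1]
contact_force: [-6.2, 3.7, 12.2]
gripper_width: 0.0178
gripper_force: 50.0
```

```bash
python3 m.py
```

```text
[1.918 2.922 0.224] F [-6.2  3.7 12.2] j6 0.206 yaw -117.06 w 0.0178
```

{"op": "play_rows", "data": {"rows": [{"slide": [0, 0, 0], "delta_rot": [0, 0, 0], "fingers": -1}, {"slide": [0, 0, 0], "delta_rot": [0, 0, 0], "fingers": -1}]}}

```text
time_s: 30.75
tcp_pos: [0.5679, -0.0716, 0.2416]
eef_rot: [179.9, -0.0, -117.0]
contact_force: [-6.3, 2.8, 12.3]
gripper_width: 0.0177
gripper_force: 50.0
```

```bash
python3 m.py
```

```text
[1.888 2.911 0.137] F [-6.3  2.8 12.3] j6 -0.175 yaw -117.0 w 0.0177
```

{"op": "play_rows", "data": {"rows": [{"slide": [0, 0.014, -0.003], "delta_rot": [0, 0, 0.3], "fingers": -1}, {"slide": [0, 0, 0], "delta_rot": [0, 0, 0.3], "fingers": -1}, {"slide": [0, 0, 0], "delta_rot": [0, 0, 0.3], "fingers": -1}, {"slide": [0, 0, 0], "delta_rot": [0, 0, 0], "fingers": -1}, {"slide": [0, 0, 0], "delta_rot": [0, 0, 0], "fingers": -1}]}}

```text
time_s: 31.38
tcp_pos: [0.567, -0.0709, 0.2416]
eef_rot: [180.0, -0.0, -121.1]
contact_force: [-3.0, 1.0, 6.7]
gripper_width: 0.018
gripper_force: 50.0
```

```bash
python3 m.py
```

```text
[0.689 1.194 0.232] F [-3.   1.   6.7] j6 -0.242 yaw -121.13 w 0.018
```

{"op": "play_rows", "data": {"rows": [{"slide": [0, 0, 0], "delta_rot": [0, 0, 0.3], "fingers": -1}, {"slide": [0, 0, 0], "delta_rot": [0, 0, 0.3], "fingers": -1}, {"slide": [0, 0, 0], "delta_rot": [0, 0, 0], "fingers": -1}, {"slide": [0, 0, 0], "delta_rot": [0, 0, 0], "fingers": -1}]}}

```text
time_s: 31.88
tcp_pos: [0.5669, -0.0708, 0.2416]
eef_rot: [180.0, -0.0, -123.9]
contact_force: [-3.0, 1.8, 8.5]
gripper_width: 0.0179
gripper_force: 50.0
```

```bash
python3 m.py
```

```text
[0.872 1.294 0.287] F [-3.   1.8  8.5] j6 -0.258 yaw -123.88 w 0.0179
```

{"op": "play_rows", "data": {"rows": [{"slide": [0, 0, 0], "delta_rot": [0, 0, 0.3], "fingers": -1}, {"slide": [0, 0, 0], "delta_rot": [0, 0, 0.3], "fingers": -1}, {"slide": [0, 0, 0], "delta_rot": [0, 0, 0], "fingers": -1}, {"slide": [0, 0, 0], "delta_rot": [0, 0, 0], "fingers": -1}]}}

```text
time_s: 32.38
tcp_pos: [0.5668, -0.0708, 0.2416]
eef_rot: [180.0, -0.0, -126.6]
contact_force: [-3.7, 2.7, 8.7]
gripper_width: 0.018
gripper_force: 50.0
```

```bash
python3 m.py
```

```text
[1.016 1.482 0.269] F [-3.7  2.7  8.7] j6 -0.276 yaw -126.63 w 0.018
```

{"op": "play_rows", "data": {"rows": [{"slide": [0, 0, 0], "delta_rot": [0, 0, 0.3], "fingers": -1}, {"slide": [0, 0, 0], "delta_rot": [0, 0, 0.3], "fingers": -1}, {"slide": [0, 0, 0], "delta_rot": [0, 0, 0], "fingers": -1}, {"slide": [0, 0, 0], "delta_rot": [0, 0, 0], "fingers": -1}]}}

```text
time_s: 32.88
tcp_pos: [0.5667, -0.0707, 0.2416]
eef_rot: [180.0, -0.0, -129.4]
contact_force: [-3.7, 2.3, 8.9]
gripper_width: 0.0176
gripper_force: 50.0
```

```bash
python3 m.py
```

```text
[1.197 1.605 0.256] F [-3.7  2.3  8.9] j6 -0.263 yaw -129.38 w 0.0176
```

{"op": "play_rows", "data": {"rows": [{"slide": [0, 0, 0], "delta_rot": [0, 0, 0.3], "fingers": -1}, {"slide": [0, 0, 0], "delta_rot": [0, 0, 0.3], "fingers": -1}, {"slide": [0, 0, 0], "delta_rot": [0, 0, 0], "fingers": -1}, {"slide": [0, 0, 0], "delta_rot": [0, 0, 0], "fingers": -1}]}}

```text
time_s: 33.38
tcp_pos: [0.5667, -0.0706, 0.2416]
eef_rot: [180.0, -0.0, -132.1]
contact_force: [-4.2, 3.3, 8.9]
gripper_width: 0.0175
gripper_force: 50.0
```

```bash
python3 m.py
```

```text
[1.328 1.778 0.146] F [-4.2  3.3  8.9] j6 -0.142 yaw -132.14 w 0.0175
```

{"op": "play_rows", "data": {"rows": [{"slide": [0, 0, 0], "delta_rot": [0, 0, 0.3], "fingers": -1}, {"slide": [0, 0, 0], "delta_rot": [0, 0, 0.3], "fingers": -1}, {"slide": [0, 0, 0], "delta_rot": [0, 0, 0], "fingers": -1}, {"slide": [0, 0, 0], "delta_rot": [0, 0, 0], "fingers": -1}]}}

```text
time_s: 33.88
tcp_pos: [0.5666, -0.0706, 0.2416]
eef_rot: [180.0, -0.0, -134.9]
contact_force: [-3.9, 3.9, 9.4]
gripper_width: 0.0178
gripper_force: 50.0
```

```bash
python3 m.py
```

```text
[1.529 1.811 0.166] F [-3.9  3.9  9.4] j6 -0.199 yaw -134.89 w 0.0178
```

{"op": "play_rows", "data": {"rows": [{"slide": [0, 0, 0], "delta_rot": [0, 0, 0.3], "fingers": -1}, {"slide": [0, 0, 0], "delta_rot": [0, 0, 0], "fingers": -1}, {"slide": [0, 0, 0], "delta_rot": [0, 0, 0], "fingers": -1}]}}

```text
time_s: 34.25
tcp_pos: [0.5666, -0.0705, 0.2416]
eef_rot: [180.0, -0.0, -136.3]
contact_force: [-3.3, 3.8, 10.1]
gripper_width: 0.0177
gripper_force: 50.0
```

```bash
python3 m.py
```

```text
[1.664 1.918 0.135] F [-3.3  3.8 10.1] j6 -0.147 yaw -136.27 w 0.0177
```

{"op": "play_rows", "data": {"rows": [{"slide": [0, 0, 0], "delta_rot": [0, 0, 0.3], "fingers": -1}, {"slide": [0, 0, 0], "delta_rot": [0, 0, 0], "fingers": -1}]}}

```text
time_s: 34.5
tcp_pos: [0.5666, -0.0705, 0.2416]
eef_rot: [179.9, -0.0, -137.7]
contact_force: [-4.7, 2.8, 9.4]
gripper_width: 0.0178
gripper_force: 50.0
```

```bash
python3 m.py
```

```text
[1.796 2.019 0.158] F [-4.7  2.8  9.4] j6 -0.273 yaw -137.66 w 0.0178
```

{"op": "play_rows", "data": {"rows": [{"slide": [0, 0, 0], "delta_rot": [0, 0, 0.25], "fingers": -1}, {"slide": [0, 0, 0], "delta_rot": [0, 0, 0], "fingers": -1}, {"slide": [0, 0, 0], "delta_rot": [0, 0, 0], "fingers": -1}]}}

```text
time_s: 34.88
tcp_pos: [0.5665, -0.0705, 0.2416]
eef_rot: [179.9, -0.0, -138.8]
contact_force: [-3.8, 3.6, 10.0]
gripper_width: 0.0177
gripper_force: 50.0
```

```bash
python3 m.py
```

```text
[1.78  2.008 0.162] F [-3.8  3.6 10. ] j6 -0.13 yaw -138.78 w 0.0177
```

{"op": "play_rows", "data": {"rows": [{"slide": [0, 0, 0], "delta_rot": [0, 0, -0.6], "fingers": -1}, {"slide": [0, 0, 0], "delta_rot": [0, 0, -0.6], "fingers": -1}]}}

```text
time_s: 35.12
tcp_pos: [0.5666, -0.0706, 0.2416]
eef_rot: [180.0, -0.0, -133.2]
contact_force: [-3.8, 2.3, 9.6]
gripper_width: 0.0176
gripper_force: 50.0
```

```bash
python3 m.py
```

```text
[ 1.398  1.748 -0.121] F [-3.8  2.3  9.6] j6 -0.535 yaw -133.22 w 0.0176
```

{"op": "play_rows", "data": {"rows": [{"slide": [0, 0, 0], "delta_rot": [0, 0, -0.6], "fingers": -1}, {"slide": [0, 0, 0], "delta_rot": [0, 0, -0.6], "fingers": -1}]}}

```text
time_s: 35.38
tcp_pos: [0.5668, -0.0707, 0.2416]
eef_rot: [180.0, -0.0, -127.7]
contact_force: [-4.5, 1.4, 7.6]
gripper_width: 0.0181
gripper_force: 50.0
```

```bash
python3 m.py
```

```text
[ 1.055  1.475 -0.073] F [-4.5  1.4  7.6] j6 -0.521 yaw -127.72 w 0.0181
```

Easing back shows about -0.12 N·m: the sideways load from the key's lean is binding it in the socket. From the TCP equilibrium points the screw axis lies at about (0.569, -0.0674). I'll release to unload the key, then regrip over the true axis.

{"op": "play_rows", "data": {"rows": [{"slide": [0, 0, 0], "delta_rot": [0, 0, 0], "fingers": -0.2}, {"slide": [0, 0, 0], "delta_rot": [0, 0, 0], "fingers": 0}, {"slide": [0, 0, 0], "delta_rot": [0, 0, 0], "fingers": 0.1}, {"slide": [0, 0, 0], "delta_rot": [0, 0, 0], "fingers": 0.1}], "squeeze": 5}}

```text
time_s: 35.88
tcp_pos: [0.5673, -0.0708, 0.2406]
eef_rot: [180.0, -0.0, -127.8]
contact_force: [-0.1, -0.8, -0.9]
gripper_width: 0.0468
gripper_force: 0.0
```

```bash
cat > b.py <<'E'
from h import *
import sys
f=sys.argv[1]; snap('wrist',f) if len(sys.argv)>2 else 0
b=cv2.imread('pics/'+f+'.png').astype(int); m=(b[...,2]>70)&(b[...,2]>2.5*b[...,1]); m[:,:230]=0; m[:,410:]=0; m[:150]=0
v=np.nonzero(m.sum(1)>10)[0]; rows=[q for q in range(245,345) if m[q].any()]
c=[(np.nonzero(m[q])[0].min()+np.nonzero(m[q])[0].max())/2 for q in rows]; k=np.polyfit(rows,c,1)
print(f,'first row',v.min(),'tilt deg',round(np.degrees(np.arctan(k[0])),2),'col at 300',round(np.polyval(k,300),1),'w',m[300].sum())
E
python3 b.py w10 1; python3 b.py w9; python3 b.py w7; python3 m.py
```

```text
w10 first row 222 tilt deg -0.37 col at 300 323.1 w 50
w9 first row 222 tilt deg -0.39 col at 300 321.2 w 51
w7 first row 218 tilt deg -0.41 col at 300 320.8 w 52
[ 0.064 -0.082  0.015] F [-0.4 -0.4 -0.8] j6 -0.005 yaw -127.81 w 0.0475
```

Released, the key stays at -127.8° with no spring-back. That puts the socket phase at 66 ± 7° of clockwise turn from the start, i.e. at or very near the stop. I'll regrip centred on the axis and press it home once more, without side load.

{"op": "play_rows", "data": {"rows": [{"slide": [0, 0, 0], "delta_rot": [0, 0, 0], "fingers": -1}, {"slide": [0, 0, 0], "delta_rot": [0, 0, 0], "fingers": -1}, {"slide": [0, 0, 0], "delta_rot": [0, 0, 0], "fingers": -1}, {"slide": [0, 0, 0], "delta_rot": [0, 0, 0], "fingers": -1}, {"slide": [-0.012, 0.003, 0], "delta_rot": [0, 0, 0], "fingers": -1}, {"slide": [-0.012, 0.003, 0], "delta_rot": [0, 0, 0], "fingers": -1}], "squeeze": 5}}

```text
time_s: 36.67
tcp_pos: [0.5686, -0.0677, 0.2408]
eef_rot: [180.0, -0.1, -127.8]
contact_force: [-1.2, -3.2, 0.3]
gripper_width: 0.018
gripper_force: 5.0
```

```bash
python3 m.py
```

```text
[-1.085  0.604 -0.053] F [-1.2 -3.2  0.3] j6 0.113 yaw -127.8 w 0.018
```

{"op": "play_rows", "data": {"rows": [{"slide": [0, 0, 0], "delta_rot": [0, 0, 0], "fingers": -1}, {"slide": [0, 0, 0], "delta_rot": [0, 0, 0], "fingers": -1}], "squeeze": 50}}

```text
time_s: 36.92
tcp_pos: [0.5687, -0.0677, 0.2409]
eef_rot: [-180.0, -0.0, -127.8]
contact_force: [-1.5, -2.8, 1.4]
gripper_width: 0.0175
gripper_force: 50.0
```

```bash
python3 m.py
```

```text
[-1.433  0.765  0.015] F [-1.5 -2.8  1.4] j6 -0.038 yaw -127.79 w 0.0175
```

{"op": "play_rows", "data": {"rows": [{"slide": [0, 0, 0], "delta_rot": [0, 0, 0.3], "fingers": -1}, {"slide": [0, 0, 0], "delta_rot": [0, 0, 0.3], "fingers": -1}, {"slide": [0, 0, 0], "delta_rot": [0, 0, 0], "fingers": -1}]}}

```text
time_s: 37.3
tcp_pos: [0.5688, -0.0675, 0.2409]
eef_rot: [-180.0, -0.0, -130.6]
contact_force: [-2.6, -4.6, 1.2]
gripper_width: 0.0178
gripper_force: 50.0
```

```bash
python3 m.py
```

```text
[-1.722  0.922  0.073] F [-2.6 -4.6  1.2] j6 -0.286 yaw -130.58 w 0.0178
```

{"op": "play_rows", "data": {"rows": [{"slide": [0, 0, 0], "delta_rot": [0, 0, 0.3], "fingers": -1}, {"slide": [0, 0, 0], "delta_rot": [0, 0, 0.3], "fingers": -1}, {"slide": [0, 0, 0], "delta_rot": [0, 0, 0], "fingers": -1}]}}

```text
time_s: 37.67
tcp_pos: [0.5688, -0.0675, 0.2409]
eef_rot: [-180.0, -0.0, -133.4]
contact_force: [-3.0, -4.4, 3.1]
gripper_width: 0.0176
gripper_force: 50.0
```

```bash
python3 m.py
```

```text
[-1.814  1.025  0.078] F [-3.  -4.4  3.1] j6 -0.245 yaw -133.35 w 0.0176
```

{"op": "play_rows", "data": {"rows": [{"slide": [0, 0, 0], "delta_rot": [0, 0, 0.3], "fingers": -1}, {"slide": [0, 0, 0], "delta_rot": [0, 0, 0.3], "fingers": -1}, {"slide": [0, 0, 0], "delta_rot": [0, 0, 0], "fingers": -1}]}}

```text
time_s: 38.05
tcp_pos: [0.5688, -0.0675, 0.2409]
eef_rot: [-180.0, -0.0, -136.1]
contact_force: [-2.5, -4.1, 1.7]
gripper_width: 0.0177
gripper_force: 50.0
```

```bash
python3 m.py
```

```text
[-1.753  1.008  0.136] F [-2.5 -4.1  1.7] j6 -0.245 yaw -136.1 w 0.0177
```

{"op": "play_rows", "data": {"rows": [{"slide": [0.01, -0.004, 0], "delta_rot": [0, 0, 0], "fingers": -1}, {"slide": [0, 0, 0], "delta_rot": [0, 0, 0], "fingers": -1}]}}

```text
time_s: 38.3
tcp_pos: [0.5684, -0.0683, 0.2409]
eef_rot: [180.0, 0.1, -136.1]
contact_force: [-3.5, -0.3, 2.4]
gripper_width: 0.0178
gripper_force: 50.0
```

```bash
python3 m.py
```

```text
[-0.015  0.752  0.116] F [-3.5 -0.3  2.4] j6 -0.071 yaw -136.05 w 0.0178
```

{"op": "play_rows", "data": {"rows": [{"slide": [0, 0, 0], "delta_rot": [0, 0, 0.3], "fingers": -1}, {"slide": [0, 0, 0], "delta_rot": [0, 0, 0], "fingers": -1}]}}

```text
time_s: 38.55
tcp_pos: [0.5684, -0.0684, 0.2408]
eef_rot: [180.0, 0.0, -137.4]
contact_force: [-2.6, 0.9, 2.4]
gripper_width: 0.0175
gripper_force: 50.0
```

```bash
python3 m.py
```

```text
[0.411 0.679 0.099] F [-2.6  0.9  2.4] j6 -0.277 yaw -137.45 w 0.0175
```

{"op": "play_rows", "data": {"rows": [{"slide": [0, 0, 0], "delta_rot": [0, 0, 0.3], "fingers": -1}, {"slide": [0, 0, 0], "delta_rot": [0, 0, 0], "fingers": -1}]}}

```text
time_s: 38.8
tcp_pos: [0.5684, -0.0685, 0.2409]
eef_rot: [180.0, 0.0, -138.8]
contact_force: [-1.5, 1.6, 2.7]
gripper_width: 0.0179
gripper_force: 50.0
```

```bash
python3 m.py
```

```text
[ 0.804  0.617 -0.004] F [-1.5  1.6  2.7] j6 -0.167 yaw -138.83 w 0.0179
```

{"op": "play_rows", "data": {"rows": [{"slide": [0, 0, 0], "delta_rot": [0, 0, 0], "fingers": -0.3}, {"slide": [0, 0, 0], "delta_rot": [0, 0, 0], "fingers": 0}, {"slide": [0, 0, 0], "delta_rot": [0, 0, 0], "fingers": 0.1}, {"slide": [0, 0, 0], "delta_rot": [0, 0, 0], "fingers": 0.1}], "squeeze": 5}}

```text
time_s: 39.3
tcp_pos: [0.5682, -0.0689, 0.2407]
eef_rot: [-180.0, -0.0, -138.8]
contact_force: [-1.0, -0.5, 0.3]
gripper_width: 0.0474
gripper_force: 0.0
```

```bash
python3 b.py w11 1; python3 m.py; python3 -c "
from h import *; print(r.get_state()['tcp_pos'],r.get_state()['time_s'])"
```

```text
w11 first row 219 tilt deg -0.15 col at 300 322.4 w 51
[ 0.063 -0.138 -0.012] F [0.1 0.1 0.2] j6 0.0 yaw -138.8 w 0.0476
[ 0.56824804 -0.06881909  0.24074972] 39.35
```

The key is again free after release, now at -138.8°. Combined with the earlier free position (-127.8°), this puts the screw at 1.14–1.20 rad. One more gentle press of about 1.5°, then release and check for spring-back.

{"op": "play_rows", "data": {"rows": [{"slide": [0, 0, 0], "delta_rot": [0, 0, 0], "fingers": -1}, {"slide": [0, 0, 0], "delta_rot": [0, 0, 0], "fingers": -1}, {"slide": [0, 0, 0], "delta_rot": [0, 0, 0], "fingers": -1}, {"slide": [0, 0, 0], "delta_rot": [0, 0, 0], "fingers": -1}], "squeeze": 40}}

```text
time_s: 39.85
tcp_pos: [0.5681, -0.0687, 0.2408]
eef_rot: [180.0, -0.0, -138.8]
contact_force: [-1.5, 0.1, 0.3]
gripper_width: 0.0178
gripper_force: 40.0
```

```bash
python3 m.py
```

```text
[ 0.379  0.08  -0.025] F [-1.5  0.1  0.3] j6 0.034 yaw -138.8 w 0.0178
```

{"op": "play_rows", "data": {"rows": [{"slide": [0, 0, 0], "delta_rot": [0, 0, 0.2], "fingers": -1}, {"slide": [0, 0, 0], "delta_rot": [0, 0, 0.2], "fingers": -1}]}}

```text
time_s: 40.1
tcp_pos: [0.5681, -0.0687, 0.2408]
eef_rot: [180.0, -0.0, -140.7]
contact_force: [-1.4, 0.4, 1.1]
gripper_width: 0.0176
gripper_force: 40.0
```

```bash
python3 m.py
```

```text
[0.423 0.204 0.063] F [-1.4  0.4  1.1] j6 0.122 yaw -140.68 w 0.0176
```

{"op": "play_rows", "data": {"rows": [{"slide": [0, 0, 0], "delta_rot": [0, 0, 0.2], "fingers": -1}, {"slide": [0, 0, 0], "delta_rot": [0, 0, 0], "fingers": -1}]}}

```text
time_s: 40.35
tcp_pos: [0.5682, -0.0687, 0.2408]
eef_rot: [180.0, -0.0, -141.6]
contact_force: [-1.5, 0.9, 1.5]
gripper_width: 0.0176
gripper_force: 40.0
```

```bash
python3 m.py
```

```text
[0.566 0.298 0.085] F [-1.5  0.9  1.5] j6 -0.205 yaw -141.56 w 0.0176
```

Side load is low now and torque is rising cleanly, so I continue in small steps looking for the sharp stop.

{"op": "play_rows", "data": {"rows": [{"slide": [0, 0, 0], "delta_rot": [0, 0, 0.3], "fingers": -1}, {"slide": [0, 0, 0], "delta_rot": [0, 0, 0], "fingers": -1}]}}

```text
time_s: 40.6
tcp_pos: [0.5682, -0.0688, 0.2408]
eef_rot: [180.0, -0.0, -143.0]
contact_force: [-0.5, 2.4, 0.5]
gripper_width: 0.0178
gripper_force: 40.0
```

```bash
python3 m.py
```

```text
[ 0.657  0.448 -0.008] F [-0.5  2.4  0.5] j6 -0.177 yaw -142.96 w 0.0178
```

{"op": "play_rows", "data": {"rows": [{"slide": [0, 0, 0], "delta_rot": [0, 0, 0.3], "fingers": -1}, {"slide": [0, 0, 0], "delta_rot": [0, 0, 0], "fingers": -1}]}}

```text
time_s: 40.85
tcp_pos: [0.5682, -0.0688, 0.2408]
eef_rot: [180.0, -0.0, -144.3]
contact_force: [-1.7, 1.3, 1.3]
gripper_width: 0.0179
gripper_force: 40.0
```

```bash
python3 m.py
```

```text
[ 0.791  0.473 -0.023] F [-1.7  1.3  1.3] j6 -0.163 yaw -144.33 w 0.0179
```

{"op": "play_rows", "data": {"rows": [{"slide": [0, 0, 0], "delta_rot": [0, 0, 0.3], "fingers": -1}, {"slide": [0, 0, 0], "delta_rot": [0, 0, 0], "fingers": -1}]}}

```text
time_s: 41.1
tcp_pos: [0.5682, -0.0688, 0.2408]
eef_rot: [180.0, -0.0, -145.7]
contact_force: [-2.1, 1.6, 1.0]
gripper_width: 0.0179
gripper_force: 40.0
```

```bash
python3 m.py
```

```text
[ 0.762  0.597 -0.036] F [-2.1  1.6  1. ] j6 -0.147 yaw -145.7 w 0.0179
```

{"op": "play_rows", "data": {"rows": [{"slide": [0, 0, 0], "delta_rot": [0, 0, 0], "fingers": -0.3}, {"slide": [0, 0, 0], "delta_rot": [0, 0, 0], "fingers": 0}, {"slide": [0, 0, 0], "delta_rot": [0, 0, 0], "fingers": 0.1}], "squeeze": 5}}

```text
time_s: 41.48
tcp_pos: [0.5683, -0.0689, 0.2408]
eef_rot: [-180.0, -0.0, -145.7]
contact_force: [-0.5, -0.4, -0.1]
gripper_width: 0.0421
gripper_force: 0.0
```

```bash
python3 b.py w12 1; python3 m.py
```

```text
w12 first row 218 tilt deg -0.07 col at 300 322.8 w 51
[ 0.027 -0.132 -0.066] F [-0.7  0.5  0.2] j6 0.001 yaw -145.67 w 0.0452
```

{"op": "play_rows", "data": {"rows": [{"slide": [0, 0, 0], "delta_rot": [0, 0, 0], "fingers": -1}, {"slide": [0, 0, 0], "delta_rot": [0, 0, 0], "fingers": -1}, {"slide": [0, 0, 0], "delta_rot": [0, 0, 0], "fingers": -1}, {"slide": [0, 0, 0], "delta_rot": [0, 0, 0.7], "fingers": -1}, {"slide": [0, 0, 0], "delta_rot": [0, 0, 0.7], "fingers": -1}, {"slide": [0, 0, 0], "delta_rot": [0, 0, 0.7], "fingers": -1}, {"slide": [0, 0, 0], "delta_rot": [0, 0, 0.7], "fingers": -1}], "squeeze": 50}}

```text
time_s: 42.4
tcp_pos: [0.5681, -0.0686, 0.2408]
eef_rot: [180.0, -0.0, -158.6]
contact_force: [-1.1, 2.1, 1.2]
gripper_width: 0.0178
gripper_force: 49.8
```

```bash
python3 m.py
```

```text
[ 0.584  0.219 -0.007] F [-1.1  2.1  1.2] j6 0.741 yaw -158.61 w 0.0178
```

{"op": "play_rows", "data": {"rows": [{"slide": [0, 0, 0], "delta_rot": [0, 0, 0.7], "fingers": -1}, {"slide": [0, 0, 0], "delta_rot": [0, 0, 0.7], "fingers": -1}, {"slide": [0, 0, 0], "delta_rot": [0, 0, 0.7], "fingers": -1}]}}

```text
time_s: 42.78
tcp_pos: [0.5681, -0.0685, 0.2408]
eef_rot: [180.0, -0.0, -168.2]
contact_force: [-0.9, -0.0, 0.2]
gripper_width: 0.0179
gripper_force: 49.8
```

```bash
python3 m.py; python3 b.py w13 1
```

```text
[0.702 0.149 0.008] F [-0.9 -0.   0.2] j6 0.729 yaw -168.23 w 0.0179
w13 first row 218 tilt deg 0.58 col at 300 320.2 w 52
```

{"op": "play_rows", "data": {"rows": [{"slide": [0, 0, 0], "delta_rot": [0, 0, 0.5], "fingers": -1}, {"slide": [0, 0, 0], "delta_rot": [0, 0, 0.5], "fingers": -1}]}}

```text
time_s: 43.08
tcp_pos: [0.5681, -0.0684, 0.2408]
eef_rot: [180.0, -0.0, -172.7]
contact_force: [-1.7, 1.4, 0.9]
gripper_width: 0.0176
gripper_force: 49.8
```

```bash
python3 m.py
```

```text
[0.935 0.274 0.058] F [-1.7  1.4  0.9] j6 0.497 yaw -172.73 w 0.0176
```

{"op": "play_rows", "data": {"rows": [{"slide": [0, 0, 0], "delta_rot": [0, 0, 0.5], "fingers": -1}, {"slide": [0, 0, 0], "delta_rot": [0, 0, 0.5], "fingers": -1}]}}

```text
time_s: 43.32
tcp_pos: [0.5681, -0.0684, 0.2408]
eef_rot: [180.0, -0.0, -177.3]
contact_force: [-0.9, 1.5, 1.5]
gripper_width: 0.0179
gripper_force: 49.8
```

```bash
python3 m.py
```

```text
[0.984 0.295 0.192] F [-0.9  1.5  1.5] j6 0.373 yaw -177.3 w 0.0179
```

{"op": "play_rows", "data": {"rows": [{"slide": [0, 0, 0], "delta_rot": [0, 0, 0.5], "fingers": -1}, {"slide": [0, 0, 0], "delta_rot": [0, 0, 0.5], "fingers": -1}]}}

```text
time_s: 43.58
tcp_pos: [0.5681, -0.0684, 0.2408]
eef_rot: [180.0, -0.0, 178.1]
contact_force: [-1.7, 1.6, 1.3]
gripper_width: 0.0177
gripper_force: 49.9
```

```bash
python3 m.py; python3 b.py w14 1
```

```text
[1.073 0.24  0.258] F [-1.7  1.6  1.3] j6 0.266 yaw 178.13 w 0.0177
w14 first row 218 tilt deg 0.9 col at 300 320.0 w 51
```

{"op": "play_rows", "data": {"rows": [{"slide": [0, 0, 0], "delta_rot": [0, 0, 0], "fingers": -1}, {"slide": [0, 0, 0], "delta_rot": [0, 0, 0], "fingers": -1}, {"slide": [0, 0, 0], "delta_rot": [0, 0, 0], "fingers": -1}]}}

```text
time_s: 44.0
tcp_pos: [0.5682, -0.0686, 0.2408]
eef_rot: [180.0, 0.0, 178.2]
contact_force: [-1.6, 3.7, 1.2]
gripper_width: 0.0178
gripper_force: 49.9
```

```bash
python3 m.py
```

```text
[1.701 0.473 0.117] F [-1.6  3.7  1.2] j6 -0.153 yaw 178.15 w 0.0178
```

{"op": "play_rows", "data": {"rows": [{"slide": [0, 0, 0], "delta_rot": [0, 0, 0.3], "fingers": -1}, {"slide": [0, 0, 0], "delta_rot": [0, 0, 0.3], "fingers": -1}, {"slide": [0, 0, 0], "delta_rot": [0, 0, 0.3], "fingers": -1}, {"slide": [0, 0, 0], "delta_rot": [0, 0, 0.3], "fingers": -1}, {"slide": [0, 0, 0], "delta_rot": [0, 0, 0], "fingers": -1}, {"slide": [0, 0, 0], "delta_rot": [0, 0, 0], "fingers": -1}]}}

```text
time_s: 44.75
tcp_pos: [0.5683, -0.0687, 0.2408]
eef_rot: [180.0, 0.0, 172.6]
contact_force: [-1.8, 5.5, 2.0]
gripper_width: 0.0178
gripper_force: 49.9
```

```bash
python3 m.py
```

```text
[2.103 0.398 0.204] F [-1.8  5.5  2. ] j6 -0.222 yaw 172.63 w 0.0178
```

{"op": "play_rows", "data": {"rows": [{"slide": [0, 0, 0], "delta_rot": [0, 0, 0.3], "fingers": -1}, {"slide": [0, 0, 0], "delta_rot": [0, 0, 0.3], "fingers": -1}, {"slide": [0, 0, 0], "delta_rot": [0, 0, 0.3], "fingers": -1}, {"slide": [0, 0, 0], "delta_rot": [0, 0, 0.3], "fingers": -1}, {"slide": [0, 0, 0], "delta_rot": [0, 0, 0], "fingers": -1}, {"slide": [0, 0, 0], "delta_rot": [0, 0, 0], "fingers": -1}]}}

```text
time_s: 45.5
tcp_pos: [0.5683, -0.0687, 0.2408]
eef_rot: [180.0, 0.0, 167.1]
contact_force: [-1.4, 4.9, 1.9]
gripper_width: 0.0181
gripper_force: 49.9
```

```bash
python3 m.py; python3 b.py w15 1
```

```text
[2.392 0.356 0.143] F [-1.4  4.9  1.9] j6 -0.217 yaw 167.07 w 0.0181
w15 first row 218 tilt deg 0.85 col at 300 320.0 w 51
```

{"op": "play_rows", "data": {"rows": [{"slide": [0, 0, 0], "delta_rot": [0, 0, 0.29], "fingers": -1}, {"slide": [0, 0, 0], "delta_rot": [0, 0, 0.29], "fingers": -1}, {"slide": [0, 0, 0], "delta_rot": [0, 0, 0.29], "fingers": -1}, {"slide": [0, 0, 0], "delta_rot": [0, 0, 0.29], "fingers": -1}, {"slide": [0, 0, 0], "delta_rot": [0, 0, 0], "fingers": -1}, {"slide": [0, 0, 0], "delta_rot": [0, 0, 0], "fingers": -1}]}}

```text
time_s: 46.3
tcp_pos: [0.5683, -0.0687, 0.2408]
eef_rot: [180.0, 0.0, 161.7]
contact_force: [-1.3, 5.7, 1.5]
gripper_width: 0.0175
gripper_force: 49.9
```

```bash
python3 m.py
```

```text
[2.47  0.37  0.031] F [-1.3  5.7  1.5] j6 -0.04 yaw 161.73 w 0.0175
```

{"op": "play_rows", "data": {"rows": [{"slide": [0, 0, 0], "delta_rot": [0, 0, 0], "fingers": -0.3}, {"slide": [0, 0, 0], "delta_rot": [0, 0, 0], "fingers": 0}, {"slide": [0, 0, 0], "delta_rot": [0, 0, 0], "fingers": 0}], "squeeze": 30}}

```text
time_s: 46.68
tcp_pos: [0.5682, -0.0693, 0.2407]
eef_rot: [-180.0, -0.0, 161.8]
contact_force: [-0.8, 0.4, -0.4]
gripper_width: 0.041
gripper_force: 0.0
```

```bash
python3 b.py w16 1;python3 m.py
```

```text
w16 first row 217 tilt deg 0.02 col at 300 323.8 w 50
[ 0.089 -0.194 -0.045] F [ 1.   0.4 -0.2] j6 -0.005 yaw 161.78 w 0.0424
```

{"op": "play_rows", "data": {"rows": [{"slide": [0, 0, 0], "delta_rot": [0, 0, 0], "fingers": -1}, {"slide": [0, 0, 0], "delta_rot": [0, 0, 0], "fingers": -1}, {"slide": [0, 0, 0], "delta_rot": [0, 0, 0], "fingers": -1}, {"slide": [0, 0, -0.05], "delta_rot": [0, 0, 0], "fingers": -1}, {"slide": [0, 0, -0.1], "delta_rot": [0, 0, 0], "fingers": -1}, {"slide": [0, 0, -0.15], "delta_rot": [0, 0, 0], "fingers": -1}, {"slide": [0, 0, -0.2], "delta_rot": [0, 0, 0], "fingers": -1}]}}

```text
time_s: 47.6
tcp_pos: [0.568, -0.069, 0.3167]
eef_rot: [-179.9, -0.0, 161.8]
contact_force: [0.3, 1.0, -1.7]
gripper_width: 0.0177
gripper_force: 30.0
```

```bash
python3 m.py; python3 b.py w17 1; python3 -c "
from h import *
st(); snap('side','s17')
b=cv2.imread('pics/s17.png').astype(int); m=(b[...,2]>80)&(b[...,2]>2*b[...,1]); m[:150]=0;m[290:]=0;m[:,:300]=0;m[:,395:]=0
v,u=np.nonzero(m);print(u.min(),u.max(),v.min(),v.max(),len(u))
s=r.get_state();print(proj('s17',np.array(s['tcp_pos'])+[0,0,.018]))
plan([.455,.363,s['tcp_pos'][2]],180,9)"
```

```text
[ 0.035 -0.266 -0.024] F [ 0.3  1.  -1.7] j6 0.0 yaw 161.81 w 0.0177
w17 first row 216 tilt deg 0.23 col at 300 320.5 w 51
{'time_s': 47.65, 'joints': [12.6774, 8.0983, -3.7288, 0.1533, -77.8647, -120.8754], 'tcp_pos': [0.5698, -0.0694, 0.3219], 'eef_rot': [179.9706, 0.3415, 161.8337], 'contact_force': [1.7782, -0.9505, 4.4573], 'moment': [-0.1735, -0.6696, -0.0034], 'gripper_width': 0.0181, 'gripper_force': 30.0}
323 360 183 197 145
[np.float64(340.30273279258597), np.float64(188.4116577749791)]
0 [0.181, 0.278, -0.0] rz -0.44
1 [0.171, 0.284, -0.0] rz -0.44
2 [0.161, 0.29, -0.0] rz -0.44
3 [0.15, 0.295, -0.0] rz -0.44
4 [0.14, 0.3, -0.0] rz -0.44
5 [0.129, 0.305, -0.0] rz -0.44
6 [0.118, 0.309, -0.0] rz -0.44
7 [0.107, 0.313, -0.0] rz -0.44
8 [0.096, 0.317, -0.0] rz -0.44
```

The key is out, with its tip at about z = 0.21. I carry it to above the stand hole.

{"op": "play_rows", "data": {"rows": [{"slide": [0.09, 0.14, 0], "delta_rot": [0, 0, -0.4], "fingers": -1}, {"slide": [0.17, 0.28, 0], "delta_rot": [0, 0, -0.44], "fingers": -1}, {"slide": [0.161, 0.288, 0], "delta_rot": [0, 0, -0.44], "fingers": -1}, {"slide": [0.15, 0.293, 0], "delta_rot": [0, 0, -0.44], "fingers": -1}, {"slide": [0.14, 0.298, 0], "delta_rot": [0, 0, -0.44], "fingers": -1}, {"slide": [0.13, 0.303, 0], "delta_rot": [0, 0, -0.44], "fingers": -1}, {"slide": [0.118, 0.307, 0], "delta_rot": [0, 0, -0.44], "fingers": -1}, {"slide": [0.107, 0.31, 0], "delta_rot": [0, 0, -0.44], "fingers": -1}]}}

```text
time_s: 48.7
tcp_pos: [0.4729, 0.2906, 0.3162]
eef_rot: [180.0, 0.0, 177.8]
contact_force: [1.9, 0.4, -1.3]
gripper_width: 0.0177
gripper_force: 30.0
```

{"op": "play_rows", "data": {"rows": [{"slide": [0.1, 0.31, 0], "delta_rot": [0, 0, -0.44], "fingers": -1}, {"slide": [0.05, 0.15, 0], "delta_rot": [0, 0, 0], "fingers": -1}, {"slide": [0, 0, 0], "delta_rot": [0, 0, 0], "fingers": -1}]}}

```text
time_s: 49.08
tcp_pos: [0.4524, 0.3599, 0.3154]
eef_rot: [-180.0, -0.0, 179.9]
contact_force: [-0.0, -0.7, -1.7]
gripper_width: 0.0177
gripper_force: 30.0
```

```bash
python3 -c "
from h import *
st(); snap('wrist','w18')
print(proj('w18',[.4535,.361,.062])); s=r.get_state(); print(proj('w18',np.array(s['tcp_pos'])-[0,0,.108]))"; cp pics/w18.png pics/v18.png
```

```text
{'time_s': 49.075, 'joints': [57.8857, 8.885, -3.5353, 0.0031, -77.6275, -148.0254], 'tcp_pos': [0.4524, 0.3599, 0.3154], 'eef_rot': [-179.9579, -0.0227, 179.861], 'contact_force': [-0.0305, -0.6745, -1.7029], 'moment': [-0.0478, -0.1896, 0.0228], 'gripper_width': 0.0177, 'gripper_force': 29.9994}
[np.float64(323.4549827791354), np.float64(189.4872964254896)]
[np.float64(321.1990961516171), np.float64(233.5543785442367)]
```

View pics/v18.png

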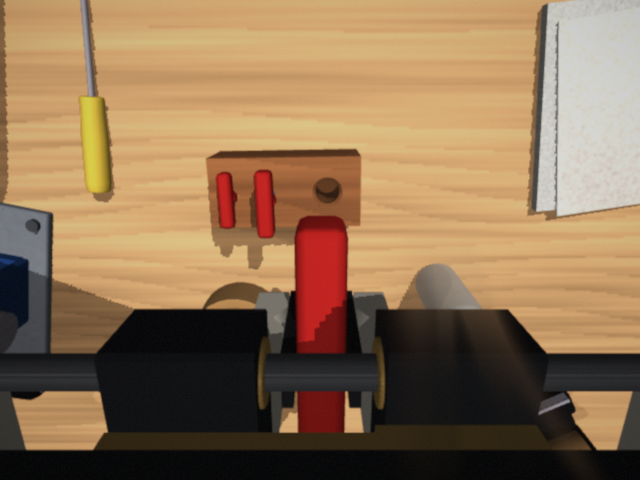

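The hole shows at (327,190), about 3 px right of the predicted spot. The other two keys are at (225,200) and (263,203).

```bash
python3 -c "
from h import *
P=atz('w18',327.5,190,.062);print(P)
plan([*P[:2],.185],180,3)"
```

```text
[0.45402155 0.36499076 0.062     ]
0 [-0.003, 0.013, 0.29] rz -0.014
1 [-0.003, 0.013, 0.29] rz -0.014
2 [-0.003, 0.013, 0.29] rz -0.014
```

{"op": "play_rows", "data": {"rows": [{"slide": [-0.003, 0.013, 0.29], "delta_rot": [0, 0, 0], "fingers": -1}, {"slide": [-0.003, 0.012, 0.29], "delta_rot": [0, 0, 0], "fingers": -1}, {"slide": [-0.003, 0.01, 0.29], "delta_rot": [0, 0, 0], "fingers": -1}, {"slide": [0, 0, 0.08], "delta_rot": [0, 0, 0], "fingers": -1}, {"slide": [0, 0, 0.08], "delta_rot": [0, 0, 0], "fingers": -1}]}}

```text
time_s: 49.75
tcp_pos: [0.4553, 0.364, 0.1622]
eef_rot: [179.9, 0.1, 179.7]
contact_force: [-0.6, 0.1, -1.2]
gripper_width: 0.0176
gripper_force: 30.0
```

```bash
python3 m.py
```

```text
[ 0.051 -0.27   0.071] F [-0.6  0.1 -1.2] j6 0.003 yaw 179.74 w 0.0176
```

The tip is in the hole with no contact force, so I lower it the rest of the way.

{"op": "play_rows", "data": {"rows": [{"slide": [0, 0, 0.1], "delta_rot": [0, 0, 0], "fingers": -1}, {"slide": [0, 0, 0.1], "delta_rot": [0, 0, 0], "fingers": -1}, {"slide": [0, 0, 0.07], "delta_rot": [0, 0, 0], "fingers": -1}, {"slide": [0, 0, 0], "delta_rot": [0, 0, 0], "fingers": -1}]}}

```text
time_s: 50.25
tcp_pos: [0.454, 0.3637, 0.1199]
eef_rot: [-179.9, -0.1, 179.8]
contact_force: [-0.7, -0.4, -1.2]
gripper_width: 0.0179
gripper_force: 30.0
```

{"op": "play_rows", "data": {"rows": [{"slide": [0, 0, 0], "delta_rot": [0, 0, 0], "fingers": -0.45}, {"slide": [0, 0, 0], "delta_rot": [0, 0, 0], "fingers": -0.2}, {"slide": [0, 0, 0], "delta_rot": [0, 0, 0], "fingers": -0.2}, {"slide": [0, 0, -0.1], "delta_rot": [0, 0, 0], "fingers": -0.2}, {"slide": [0, 0, -0.3], "delta_rot": [0, 0, 0], "fingers": -0.2}, {"slide": [0, 0, -0.35], "delta_rot": [0, 0, 0], "fingers": 0}, {"slide": [0, 0, -0.35], "delta_rot": [0, 0, 0], "fingers": 0}, {"slide": [0, 0, 0], "delta_rot": [0, 0, 0], "fingers": 0}]}}

```text
time_s: 51.25
tcp_pos: [0.456, 0.3656, 0.2923]
eef_rot: [179.6, 0.4, 179.8]
contact_force: [-0.1, 0.7, -0.2]
gripper_width: 0.0439
gripper_force: 0.0
```

```bash
python3 -c "
from h import *
st(); snap('side','s20'); snap('top','t20'); snap('wrist','w20')
b=cv2.imread('pics/s20.png').astype(int); m=(b[...,2]>80)&(b[...,2]>2*b[...,1]); m=m.astype(np.uint8)
n,l,s,c=cv2.connectedComponentsWithStats(m)
print([(s[i].tolist(),c[i].round().tolist()) for i in range(1,n) if s[i,4]>40])
print('expected',proj('s20',[.454,.365,.134]))
"
```

```text
{'time_s': 51.25, 'joints': [57.9387, 9.6419, -5.6071, 0.0944, -74.186, -148.1704], 'tcp_pos': [0.456, 0.3656, 0.2923], 'eef_rot': [179.5681, 0.3753, 179.7922], 'contact_force': [-0.1117, 0.671, -0.2337], 'moment': [0.0687, -0.1163, -0.0005], 'gripper_width': 0.0439, 'gripper_force': 0.0}
[([178, 217, 30, 16, 229], [193.0, 225.0]), ([401, 218, 48, 24, 616], [424.0, 229.0]), ([195, 235, 20, 12, 123], [204.0, 241.0]), ([205, 246, 17, 12, 96], [213.0, 251.0]), ([250, 326, 24, 17, 145], [262.0, 333.0])]
expected [np.float64(190.75094195066293), np.float64(224.74194593053602)]
```

```bash
python3 -c "
from plant import r
print(r.close_job())"
```

```text
the job is handed in; nothing more can be done
None
```

I handed the job in at about 51 s, but I couldn't confirm that the setscrew is fully tight: the key slipped over the hex flats several times, and the 1.2 rad stop is inferred from torque and angle. The crank was turned until the flat faced straight up (checked by arc fit and wrist image before tightening). The key is out and standing in the empty stand hole, confirmed in the side view.

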